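Lean a door-mirror glass on the sloped stand and close the end stop

TASK

Take the wider of the two car mirror glasses out of the wooden rack and, without dropping it, lean it on the sloped stand: lower edge on the ledge, dark back flat against the slope, bright mirror side showing. Then slide the stand's grey end stop along until the glass sits snugly between it and the fixed end plate, and let go. Leave everything else where it is.

Things in the scene. Friction and masses are not known exactly. Their poses are not given: they have to be found in the camera images.
- glass: The wider mirror glass: flat rigid plate 10 mm thick (x) x 150 mm wide (y) x 120 mm high (z), 0.2 to 0.4 kg; bright mirror face on its +x side, matt black back on its -x side. Origin: centre of its lower edge (mid thickness); z up. At the start it stands upright in one of the two rack slots, with up to 4 degrees of play.
- small_glass: The narrower mirror glass in the other rack slot, 10 x 90 x 120 mm, same axes and origin. Stays in the rack.
- rack: Fixed wooden rack, 120 (x) x 180 (y) mm, origin centre of its underside. Two slots run along y at x = -35 and x = +35 mm; each is 13 mm wide, floor 12 mm and side walls 48 mm above the table. Each glass stands in the middle of its slot, mirror face towards the rack's +x.
- backstop: Sloped backstop (plywood, 65 mm high, 6 mm thick) with aluminium ledge, on the fixed stand. Frame leaned back 20 degrees: origin in the inner corner of ledge and slope, 24 mm above the table; z up the slope, x square out of it (the side the mirror must face), y along the ledge. Ledge square to the slope, 24 mm deep, then a lip 4 mm thick, 8 mm high. A seated glass has its origin at x = 5, z = 0 mm.
- end_plate (a point): Fixed end plate of the stand, 45 mm high, 28 mm deep: this point is at the foot of its inner face, at x = 14, y = +75, z = 0 mm in the backstop frame. Slope and ledge run from y = -174 to +82 mm.
- stand: Stand that carries backstop, ledge and end stop, fixed to the table. Base 10 mm thick, 175 mm (x, -75 to +100) by 262 mm (y, -177 to +85). Origin on the table right under the backstop's origin; z up, x level, to the mirror side. The glass rises 55 mm past the slope's top edge.
- stop (a joint): Sliding end stop, in m: 0 fully open, grows towards the fixed end plate (+y of the backstop), travel 0.085, starts at 0 to 0.02. At value v its block's inner face is at y = -0.150 + v in the backstop frame: the clear width is 0.225 - v and the 150 mm glass is snug at 0.075. Stays where left; about 2 N moves it, up to 5 N more to push the glass along.
- stop_grip (a point): Grip point of the end stop: middle of an upright grey tab, 28 mm (across) x 14 mm thick along the slide direction x 40 mm high, in front of the ledge; this point lies 85 mm above the table and 18 mm below the tab's top. Under the tab is a bar of the same 14 mm thickness leading to the block on the ledge. The tab can be pinched from above across its 14 mm or pushed.
- meter: Hand-held test meter lying flat, 85 x 150 x 34 mm plus a 7 mm dial, bystander; origin centre of underside.
- can: Metal spray can, 60 mm diameter, 160 mm high, bystander; origin centre of underside.
- socket: Steel wrench socket standing on end, 32 mm diameter, 40 mm high, bystander; origin centre of underside.
There are look-alikes about, which are no part of the job. Leave any pink look-alike of the glass alone.

How it is judged:
By the outcome, as a careful person would: the job done as asked, in the order asked, and still so for the second after the job is handed in, with the robot touching nothing.
It also fails if it takes over 58 s, if anything falls off the work surface, if the arm or the gripper's body presses on something with over 40 N, if the wrist force passes 120 N, or if a joint passes its speed limit or range.

ROBOT

A 7-joint arm with a two-finger parallel gripper is mounted at the origin on the work surface. World frame = base frame: x ahead of the robot, y to its left, z up, the work surface at z = 0. Lengths are in m, angles in rad, forces in N, time in s.
With the tool pointing down it reaches from about 0.4 to 0.75 m from the base axis. Payload 19.5 kg.
Tool frame: the origin (TCP) lies at the very end of the fingers, on their centre line; the grasp point (between the pads) lies 19 mm behind it; z points along the fingers, y is the direction in which the jaws open and shut (so a half turn about z gives the same grasp; the last joint's range is limited). The gripper opens to 85 mm and grips with 20 to 120 N. Pads are 22 mm wide; open, the fingers measure 114 mm over their backs; the gripper's body (76 mm by 85 mm) begins 54 mm behind the grasp point. The pads swing forward as they close: fully open they stand 13 mm farther back than shut.
Start: joints at [-1.313, 0.707, -0.028, 1.485, 0.022, 0.951, -0.075], TCP at [0.17, 0.549, 0.231] pointing down, gripper open.
Joint ranges: [-2.71, 2.71], [-0.32, 2.16], [-1.57, 1.52], [0, 2.45], [-1.46, 4.6], [0, 2.02], [-2.83, 2.83]. Speed limits (rad/s): [1.89, 1.89, 2.57, 2.57, 3.01, 3.01, 3.01].

INTERFACE

Orientations are given as a rotation vector (axis times angle).
In Python, from plant import * gives the robot as it stands.
- The arm moves only by the tool servo_tool, never from a script. Its arguments are lists of equal length, an entry for each row: "offset": the shift along the world's x, y, z in m, a list of three; "rot": the turn, a rotation vector about the world's x, y, z in rad, a list of three; "grip": the opening, from -1 (shut) to 1 (fully open), so that 0 is half open. In form: {"offset": [[dx, dy, dz], ...], "rot": [[wx, wy, wz], ...], "grip": [grip, ...]}. A call has 1 to 12 rows; each row is the pose to reach, as a shift and turn from the pose commanded when the call began; what a row does not reach only later rows make up. A row lasts 1/8 s, in which the tool goes at most 62.5 mm and 10.7 degrees, less where a joint would pass 70% of its speed; a pose out of reach is approached as far as the arm can. A call with a gripper value outside its range is refused whole. The fingers move at their own pace and stop on an object; the grip force is fixed at half the most. Time passes only in rows, so rows that repeat a pose let the fingers close. It gives the time, the measured TCP pose, the force and the opening at its end, in the units of the state.
- get_state(): the state, without advancing time (a new reading comes with each control period).
- capture(name): name is "scene" or "top"; returns the picture (420x560x3 uint8, blue, green, red); there is no depth.
- camera_model(name): a dict with "intrinsics" (3x3 intrinsics, pixels), "k1" (the pictures are not rectified: a ray, as slopes to the right and down, at radius r is drawn at 1 + k1 r^2 times it, then the intrinsics apply), "R" (3x3) and "t" (3): a world point X has camera coordinates R X + t. Camera axes: x right, y down, z forward; pixel columns grow to the right and rows downward; lengths in m; the calibration is good to about 2 mm. A picture is of the moment at which its call begins. camera_model takes no time and is no camera call.
- finish_job(): hands the job in, once; it reports no verdict.
Trained networks look in the newest picture that a camera, given by its name, has taken for a name from the list of things; names that differ only in an ending like _2 or _b are one class to them, and where a whole thing is asked for, a point or a joint stands for the part that bears it (a point fixed in the world has none). Each returns a list of dicts, best first, with "confidence" (0 to 1); they miss things now and then, are a little off and sometimes report something else, mostly with a low value. They report only what shows in the picture. A call takes as long as a camera call. They do not tell look-alikes from the thing itself.
- spot_in(camera, label): "box" ([centre column, centre row, width, height] in pixels, round what is visible of it).
- spot_point(camera, label): "uv" ([column, row] in pixels: a listed point, or the origin of a listed thing).
The state is a dict: "time_s": time; "qpos": joint angles; "qd": joint speeds; "tau": joint torques, N m; "eef_pos": TCP position; "eef_rot": TCP orientation; "force": force on the tool from outside, world axes, zero at the start; "wrist_torque": the same for the moment, N m; "gripper_width": finger opening in m.
Only numpy, scipy, OpenCV 4.12 (cv2) and the standard library are available. Lean on these libraries where they do the work, as an engineer would, in place of code of your own. Each camera call takes 0.05 s, during which the arm holds its last target.

## Working session

There is one attempt and no reset: what is moved stays moved. The work goes in short steps, Python scripts to look and compute and a tool call to move; the robot and the scene stay as the last step left them, time stands still between calls to the robot, and variables do not carry over. Pictures are saved under pics/ and viewed, and the job is handed in when it is done.

Besides the shell and the picture viewer there is one more tool, called after ">>>" as name(argument=value, ...) on one line, values as JSON. servo_tool: Moves the arm, as the interface text tells. Its arguments: {"type":"object","properties":{"offset":{"type":"array"},"rot":{"type":"array"},"grip":{"type":"array"}},"required":["offset","rot","grip"]}

```bash
ls; mkdir -p pics; python3 - <<'E'
from plant import *
import cv2
print(get_state())
for n in ("scene","top"):
    cv2.imwrite(f"pics/{n}0.png",capture(n)); print(n,camera_model(n))
for n in ("scene","top"):
    for l in ("glass","small_glass","rack","backstop","end_plate","stop_grip","meter","can","socket"):
        try: print(n,l,[(np.round(d["uv"]).tolist() if 'np' in globals() else d["uv"],round(d["confidence"],2)) for d in spot_point(n,l)][:4])
        except Exception as e: print(n,l,e)
E
```

```text
pics
{'time_s': 0.0, 'qpos': array([-1.31266952,  0.70712462, -0.02764898,  1.48497   ,  0.02200912,
        0.95091256, -0.07549476]), 'qd': array([-9.35170322e-04,  5.15973009e-04,  6.12001236e-04,  1.26400013e-03,
       -1.17317864e-03, -1.99081612e-03, -5.34739303e-05]), 'tau': array([ 5.50051373e-04, -8.83217239e+01,  1.23476095e+00, -2.36166501e+01,
        1.68916042e-02,  6.52469171e-03, -9.06425356e-06]), 'eef_pos': array([0.16974078, 0.54910516, 0.23082159]), 'eef_rot': array([-4.69129697e-01, -3.10622214e+00,  1.73202353e-03]), 'force': array([-0.5183537 ,  0.41440394, -0.23177966]), 'wrist_torque': array([ 0.01681122, -0.05081257, -0.0403827 ]), 'gripper_width': 0.08546554435017747}
scene {'intrinsics': array([[418.39680781,   0.        , 274.50153898],
       [  0.        , 418.39680781, 206.09611599],
       [  0.        ,   0.        ,   1.        ]]), 'k1': 0.0033683123426896788, 'R': array([[ 0.57245178,  0.81969518,  0.01996919],
       [ 0.6024129 , -0.40393672, -0.68842852],
       [-0.55623525,  0.40612183, -0.72502925]]), 't': array([-0.37010622, -0.23303575,  
[... 657 characters left out ...]
8], 0.66)]
scene end_plate [([235.3, 228.9], 0.84)]
scene stop_grip [([153.2, 280.3], 0.82)]
scene meter [([247.8, 352.0], 0.58)]
scene can [([367.4, 157.5], 0.88), ([299.6, 192.6], 0.46)]
scene socket [([350.3, 273.9], 0.86)]
top glass [([188.6, 148.6], 0.9), ([232.1, 312.8], 0.82), ([231.6, 216.8], 0.63), ([353.0, 123.4], 0.36)]
top small_glass [([219.9, 242.0], 0.82)]
top rack [([225.1, 230.9], 0.84), ([242.4, 139.6], 0.41)]
top backstop [([343.3, 234.6], 0.7)]
top end_plate [([309.9, 230.5], 0.63), ([119.9, 256.1], 0.24)]
top stop_grip [([407.5, 199.3], 0.86), ([242.1, 139.4], 0.16)]
top meter []
top can [([122.6, 256.2], 0.68)]
top socket [([241.5, 138.2], 0.72), ([309.6, 230.7], 0.64)]
```

View pics/scene0.png

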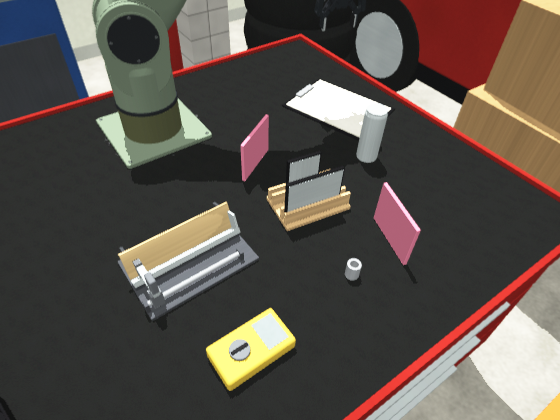

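View pics/top0.png

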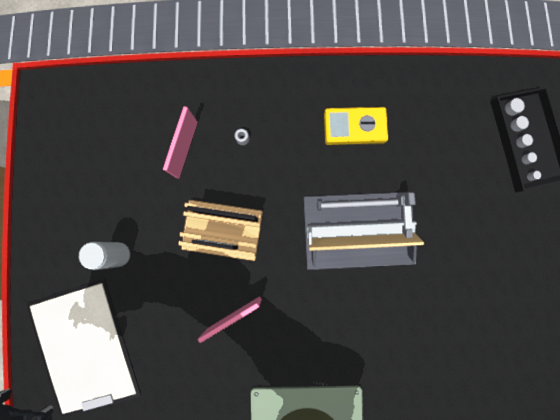

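The scene picture shows the wide glass in the rack's front slot at about (315,190) and the narrow one behind it at (304,168). There are two pink look-alikes at (256,148) and (397,222), and the stand is at (190,255). I'll confirm with enlarged crops.

```bash
cat > h.py <<'E'
import numpy as np, cv2
from plant import camera_model
from scipy.spatial.transform import Rotation as Rn
CM={n:camera_model(n) for n in("scene","top")}
def proj(n,X):
    c=CM[n];X=np.atleast_2d(X);p=X@c["R"].T+c["t"];s=p[:,:2]/p[:,2:];r=(s**2).sum(1,keepdims=True)
    s=s*(1+c["k1"]*r);K=c["intrinsics"];return np.c_[s[:,0]*K[0,0]+K[0,2],s[:,1]*K[1,1]+K[1,2]]
def ray(n,uv):
    c=CM[n];K=c["intrinsics"];d=np.array([(uv[0]-K[0,2])/K[0,0],(uv[1]-K[1,2])/K[1,1]]);s=d.copy()
    for _ in range(20): s=d/(1+c["k1"]*(s@s))
    return -c["R"].T@c["t"], c["R"].T@np.r_[s,1]
def at_z(n,uv,z):
    o,d=ray(n,uv);return o+d*(z-o[2])/d[2]
def tri(a,b):
    o1,d1=ray("scene",a);o2,d2=ray("top",b)
    A=np.c_[d1,-d2];k=np.linalg.lstsq(A,o2-o1,rcond=None)[0]
    p,q=o1+k[0]*d1,o2+k[1]*d2;return (p+q)/2,np.linalg.norm(p-q)
E
python3 - <<'E'
import cv2
s=cv2.imread('pics/scene0.png');t=cv2.imread('pics/top0.png')
def crop(im,x,y,w,h,k,f): cv2.imwrite(f,cv2.resize(im[y:y+h,x:x+w],None,fx=k,fy=k,interpolation=cv2.INTER_CUBIC))
crop(s,255,140,110,95,7,'pics/c_s_rack.png')
crop(s,110,195,160,125,5,'pics/c_s_stand.png')
crop(t,170,185,105,85,7,'pics/c_t_rack.png')
crop(t,295,180,135,95,5,'pics/c_t_stand.png')
E
```

```text
(no output)
```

View pics/c_s_rack.png

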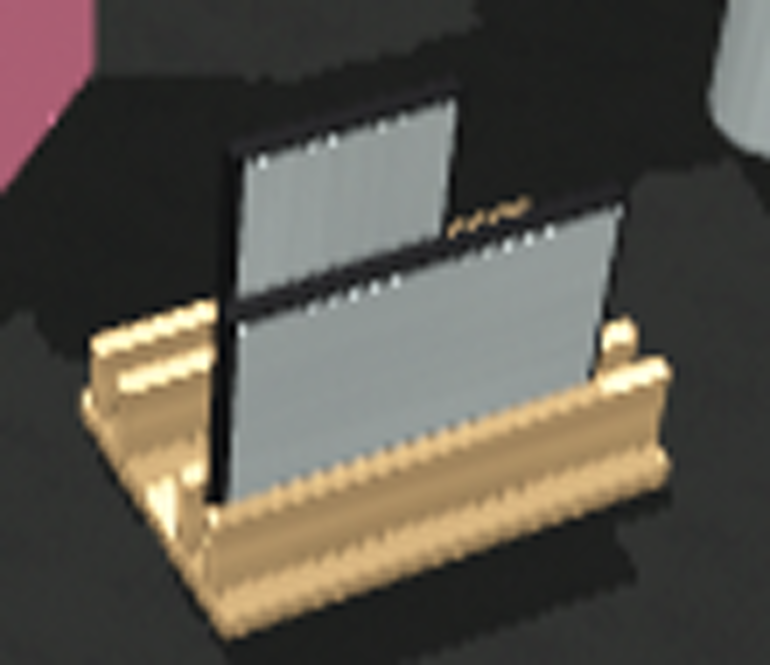

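View pics/c_s_stand.png

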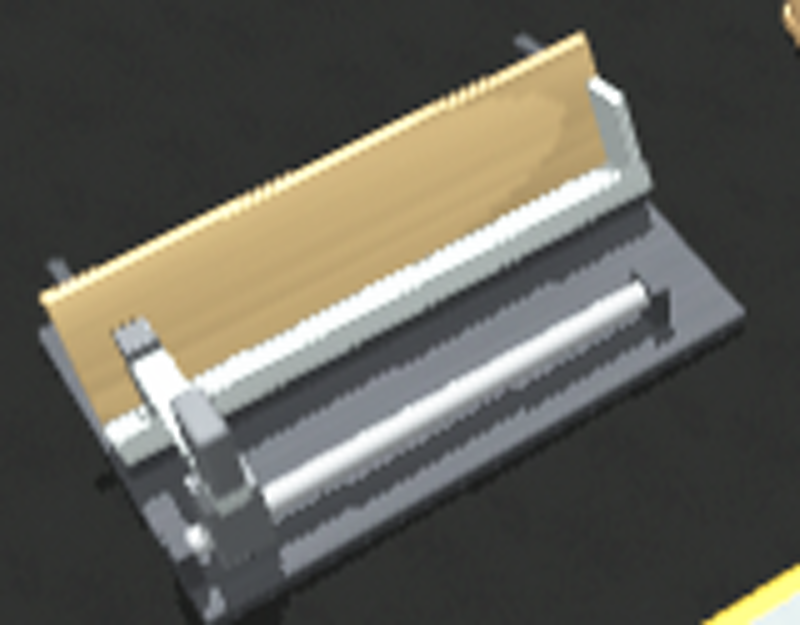

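View pics/c_t_rack.png

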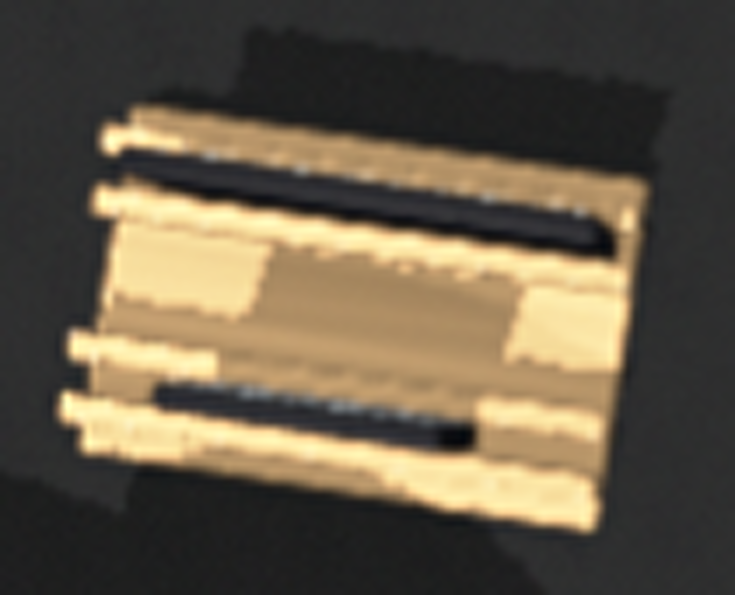

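View pics/c_t_stand.png

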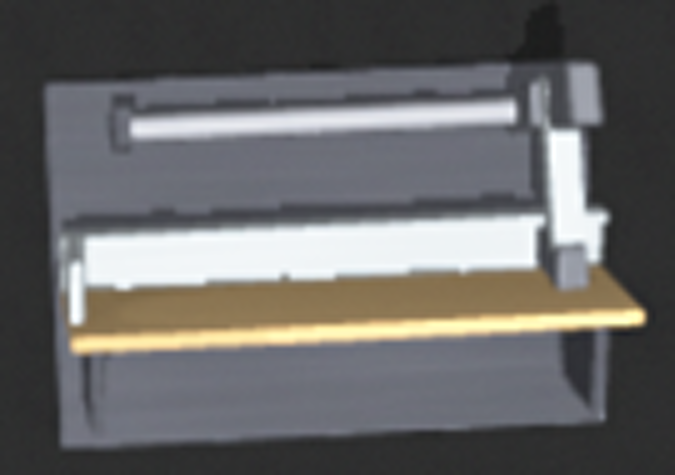

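The crops confirm it. The wide glass is the silver plate in the front (+x world) slot, scene pixels (289..344, 170..212), with its mirror face towards world +x. The narrow one sits behind it, and the pink plates stand outside the rack. On the stand, the end plate is on the left (+y) and the stop on the right. Next I'll fit the poses.

```bash
cat > fit.py <<'E'
from h import *
from scipy.optimize import least_squares
def S(x,y,k,o): return (o[0]+x/k,o[1]+y/k)
ts=lambda x,y:S(x,y,5,(295,180)); ss=lambda x,y:S(x,y,5,(110,195))
tr=lambda x,y:S(x,y,7,(170,185)); sr=lambda x,y:S(x,y,7,(255,140))
a=np.radians(20);Rb=np.array([[np.cos(a),0,-np.sin(a)],[0,1,0],[np.sin(a),0,np.cos(a)]])
B=lambda x,y,z: Rb@[x,y,z]+[0,0,.024]
def W(p,P): return Rn.from_euler('z',p[2]).apply(P)+[p[0],p[1],0]
def fit(obs,p0):
    def f(p):
        return np.concatenate([(proj(n,W(p,np.array(P)))[0]-uv) for n,uv,P in obs])
    r=least_squares(f,p0,loss='soft_l1');return r.x,f(r.x).reshape(-1,2)
st=[("top",ts(45,85),[.1,.085,.01]),("top",ts(600,63),[.1,-.177,.01]),("top",ts(605,422),[-.075,-.177,.01]),("top",ts(62,447),[-.075,.085,.01]),
("scene",ss(745,312),[.1,.085,.01]),("scene",ss(205,622),[.1,-.177,.0]),("scene",ss(40,333),[-.075,-.177,.01]),
("top",ts(72,336),B(0,.082,.065)),("top",ts(643,311),B(0,-.174,.065)),("scene",ss(45,303),B(0,-.174,.065)),("scene",ss(585,40),B(0,.082,.065))]
rk=[("top",tr(130,108),[.06,.09,.01]),("top",tr(650,182),[.06,-.09,.01]),("top",tr(598,530),[-.06,-.09,.01]),("top",tr(80,455),[-.06,.09,.01]),
("scene",sr(230,635),[.06,-.09,0]),("scene",sr(668,470),[.06,.09,0.0]),("scene",sr(85,405),[-.06,-.09,.006])]
E
python3 - <<'E'
from fit import *
np.set_printoptions(precision=4,suppress=True)
for n in CM: print(n, -CM[n]["R"].T@CM[n]["t"])
p,r=fit(st,[.45,-.15,0]);print("stand",p,np.degrees(p[2]));print(r)
q,r=fit(rk,[.45,.1,-.13]);print("rack",q,np.degrees(q[2]));print(r)
# glass prediction
for yy in(-.075,.075):
  for xx in(.03,.04):
    P=W(q,np.array([xx,yy,.132]));print(xx,yy,P,((proj("scene",P)[0]-[255,140])*7),((proj("top",P)[0]-[170,185])*7))
g=W(p,np.array([B(.014,.075,0)]));print("endplate",g,proj("scene",g),proj("top",g))
for s,t in(((153.2,280.3),(407.5,199.3)),): print("grip tri",tri(s,t),at_z("top",t,.085),at_z("scene",s,.085))
E
```

```text
scene [ 1.0601 -0.3076  0.7696]
top [0.473  0.0508 1.0585]
stand [ 0.4899 -0.0903  0.023 ] 1.3167416725537888
[[-0.7732 -0.6676]
 [-4.0589 -0.7188]
 [-0.4205  0.0295]
 [-0.8451  0.0703]
 [-0.4807  0.2623]
 [-0.5139  2.9633]
 [-2.457  -0.5606]
 [-0.6418  0.197 ]
 [-0.6339  0.0481]
 [-1.4806  0.0208]
 [-0.5817 -0.1805]]
rack [ 0.5096  0.1964 -0.1505] -8.625498806744405
[[-0.5348  0.4139]
 [-1.5424 -0.4094]
 [-0.9055 -0.4165]
 [-0.6878 -0.0585]
 [-1.4538  1.1366]
 [-1.0356  1.3814]
 [-2.1963  0.0115]]
0.03 -0.075 [0.528  0.1178 0.132 ] [235.0933 294.6509] [558.1531 239.2258]
0.04 -0.075 [0.5379 0.1163 0.132 ] [249.7731 314.3192] [562.677  206.6183]
0.03 0.075 [0.5505 0.2661 0.132 ] [632.6417 164.1025] [ 74.9994 174.156 ]
0.04 0.075 [0.5604 0.2646 0.132 ] [649.1009 181.9875] [ 79.8799 141.9514]
endplate [[ 0.5014 -0.015   0.0288]] [[233.4643 230.0013]] [[309.5733 232.0187]]
grip tri (array([ 0.5687, -0.2313,  0.0895]), np.float64(0.0023294405684413187)) [ 0.5687 -0.2337  0.085 ] [ 0.5662 -0.2298  0.085 ]
```

```bash
cat > ov.py <<'E'
from fit import *
def box(x0,x1,y0,y1,z0,z1):
    c=np.array([[x,y,z] for x in(x0,x1) for y in(y0,y1) for z in(z0,z1)])
    return c,[(i,j) for i in range(8) for j in range(i+1,8) if bin(i^j).count('1')==1]
def draw(im,n,C,E,k,o,col):
    uv=(proj(n,C)-o+.5)*k-.5
    for i,j in E: cv2.line(im,tuple(np.round(uv[i]*8).astype(int)),tuple(np.round(uv[j]*8).astype(int)),col,1,cv2.LINE_AA,3)
def crop(im,o,wh,k): return cv2.resize(im[o[1]:o[1]+wh[1],o[0]:o[0]+wh[0]],None,fx=k,fy=k,interpolation=cv2.INTER_CUBIC)
E
sed -i 's#return (o\[0\]+x/k,o\[1\]+y/k)#return (o[0]+(x+.5)/k-.5,o[1]+(y+.5)/k-.5)#' fit.py
python3 - <<'E'
from ov import *
np.set_printoptions(precision=4,suppress=True)
p,r=fit(st,[.45,-.15,0]);print("stand",p,np.degrees(p[2]),abs(r).max(1))
q,r=fit(rk,[.45,.1,-.13]);print("rack",q,np.degrees(q[2]),abs(r).max(1))
im={n:cv2.imread(f"pics/{n}0.png") for n in CM}
for n,o,wh in(("scene",(255,140),(110,95)),("top",(170,185),(105,85))):
    c=crop(im[n],o,wh,7)
    for b,col in((box(-.06,.06,-.09,.09,0,.012),(255,255,0)),(box(.0285,.0415,-.09,.09,.012,.048),(0,255,0)),(box(.03,.04,-.075,.075,.012,.132),(0,0,255))):
        draw(c,n,W(q,b[0]),b[1],7,o,col)
    cv2.imwrite(f"pics/ov_{n}_rack.png",c)
for n,o,wh in(("scene",(110,195),(160,125)),("top",(295,180),(135,95))):
    c=crop(im[n],o,wh,5)
    b=box(-.075,.1,-.177,.085,0,.01);draw(c,n,W(p,b[0]),b[1],5,o,(255,255,0))
    for bb,col in((box(-.006,0,-.174,.082,0,.065),(0,255,0)),(box(0,.028,.075,.082,0,.045),(0,0,255)),(box(0,.024,-.15,.075,0,.0),(255,0,255))):
        draw(c,n,W(p,np.array([B(*x) for x in bb[0]])),bb[1],5,o,col)
    for v,col in((.014,(0,165,255)),):
        b=box(.0745-.014,.0745+.014,-.164+v,-.150+v,.063,.103);draw(c,n,W(p,b[0]),b[1],5,o,col)
    cv2.imwrite(f"pics/ov_{n}_stand.png",c)
E
```

```text
stand [ 0.4901 -0.09    0.0218] 1.2507156083123319 [0.442  3.7203 0.4385 0.5992 0.7183 3.321  1.9026 0.4692 0.4545 0.9401
 0.2425]
rack [ 0.5101  0.1971 -0.1531] -8.774190110577019 [0.5414 1.3193 0.813  0.5571 1.5523 1.9204 1.4378]
```

View pics/ov_scene_rack.png

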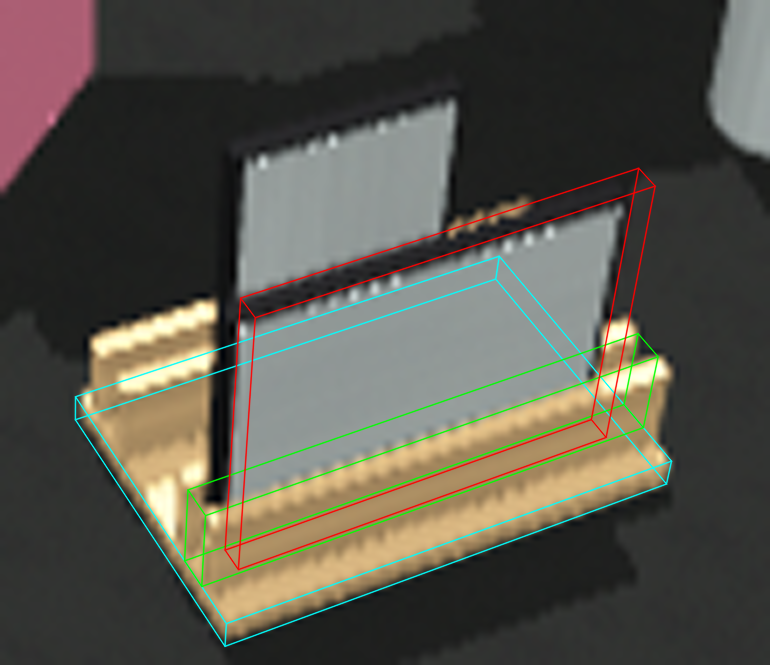

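View pics/ov_top_rack.png

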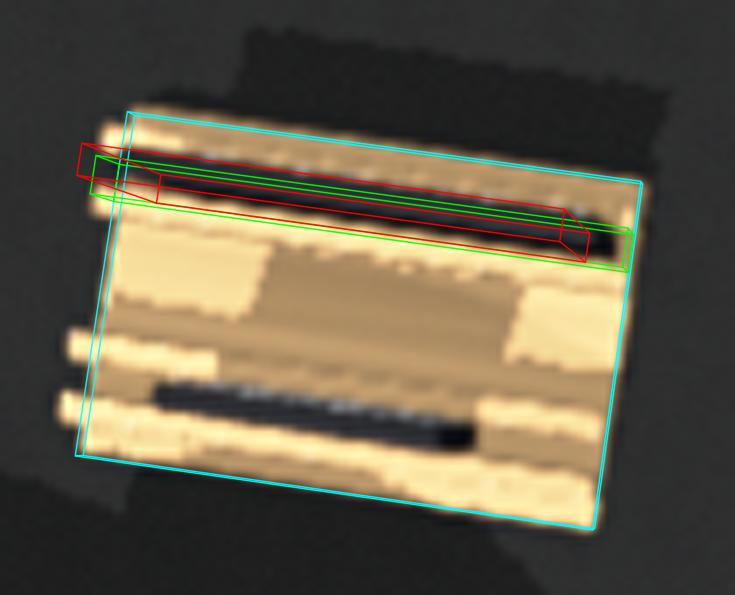

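View pics/ov_scene_stand.png

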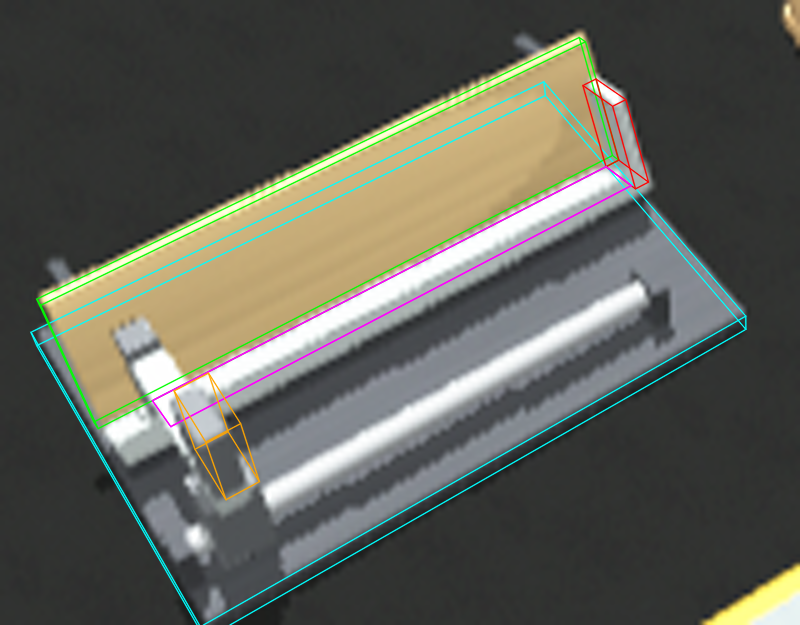

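View pics/ov_top_stand.png

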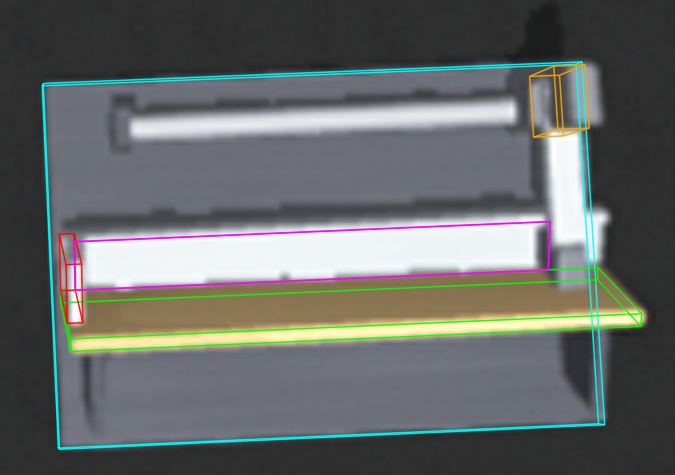

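```bash
python3 - <<'E'
from ov import *
np.set_printoptions(precision=4,suppress=True)
print(at_z("scene",(309.8,209.6),.012),at_z("top",(231.6,216.8),.012),tri((309.8,209.6),(231.6,216.8)))
q=np.array([.5101,.1971,-.1531])
im={n:cv2.imread(f"pics/{n}0.png") for n in CM}
dy,lean,dyaw=-.009,1.5,0.
G=lambda P:W(q,(Rn.from_euler('zy',[dyaw,lean],degrees=True).apply(P)+[.035,dy,.012]))
print("bottom c",G(np.array([[0,0,0.]])),"top c",G(np.array([[0,0,.12]])))
out=[]
for n,o,wh in(("scene",(255,140),(110,95)),("top",(170,185),(105,85))):
    k=7 if n=="top" else 5
    c=crop(im[n],o,wh,k)
    for b,col in((box(.0285,.0415,-.09,.09,.048,.048),(0,255,0)),(box(-.0415,-.0285,-.09,.09,.048,.048),(0,255,0)),):
        draw(c,n,W(q,b[0]),b[1],k,o,col)
    b=box(-.005,.005,-.075,.075,0,.12);draw(c,n,G(b[0]),b[1],k,o,(0,0,255))
    cv2.imwrite(f"pics/ov2_{n}.png",c)
E
```

```text
[0.5375 0.1828 0.012 ] [0.5416 0.1701 0.012 ] (array([0.5432, 0.1721, 0.023 ]), np.float64(0.00795877994261446))
bottom c [[0.5433 0.1829 0.012 ]] top c [[0.5464 0.1824 0.132 ]]
```

View pics/ov2_scene.png

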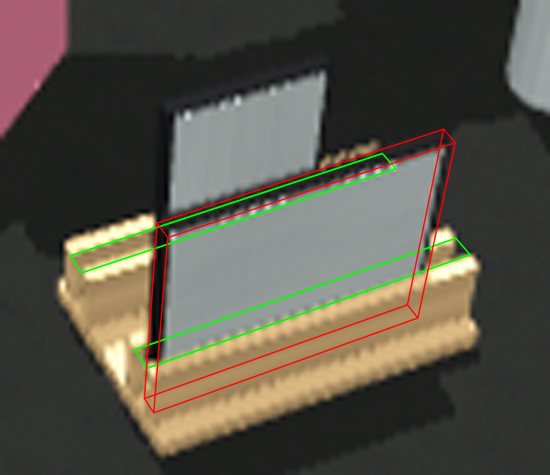

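View pics/ov2_top.png

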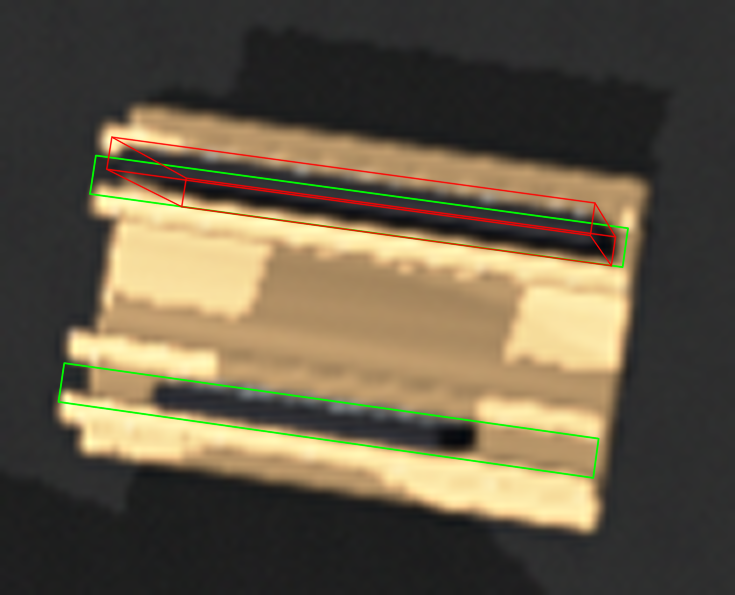

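```bash
cat >> h.py <<'E'
def st():
    from plant import get_state
    s=get_state();R=Rn.from_rotvec(s["eef_rot"]).as_matrix()
    print("t",s["time_s"],"pos",np.round(s["eef_pos"],4),"yang",np.round(np.degrees(np.arctan2(R[1,1],R[0,1])),2),"z",np.round(R[:,2],4),"F",np.round(s["force"],1),"w",round(s["gripper_width"],4),"q",np.round(s["qpos"],2))
    return s,R
E
python3 -c "
from h import *
s,R=st();print(np.radians(-9)-np.arctan2(R[1,1],R[0,1]), np.array([.5435,.182,.18])-s['eef_pos'])
print(at_z('top',(122.6,256.2),.16),at_z('scene',(367.4,157.5),0))"
```

```text
t 1.0 pos [0.1698 0.5493 0.2313] yang 72.82 z [-1.e-04 -1.e-04 -1.e+00] F [ 0.  -1.1 -0.4] w 0.0856 q [-1.31  0.71 -0.03  1.48  0.02  0.95 -0.08]
-1.4280810004558688 [ 0.37371286 -0.36733556 -0.05125379]
[0.45317815 0.38356272 0.16      ] [0.46051883 0.45524779 0.        ]
```

>>> servo_tool(offset=[[0.03, -0.03, 0], [0.07, -0.068, 0], [0.11, -0.107, 0], [0.15, -0.147, 0], [0.19, -0.186, 0], [0.23, -0.226, 0], [0.27, -0.265, 0], [0.305, -0.3, 0], [0.335, -0.33, 0], [0.36, -0.355, -0.015], [0.374, -0.367, -0.03], [0.374, -0.367, -0.04]], rot=[[0, 0, -0.12], [0, 0, -0.27], [0, 0, -0.42], [0, 0, -0.57], [0, 0, -0.72], [0, 0, -0.87], [0, 0, -1.02], [0, 0, -1.16], [0, 0, -1.28], [0, 0, -1.38], [0, 0, -1.428], [0, 0, -1.428]], grip=[1, 1, 1, 1, 0.6, 0.4, 0.2, 0.2, 0.2, 0.2, 0.2, 0.2])

```text
time_s: 2.5
eef_pos: [0.5439, 0.182, 0.1902]
eef_rot: [-2.389, -2.04, 0.001]
force: [-0.5, -0.0, 0.8]
gripper_width: 0.0516
```

```bash
python3 - <<'E'
from h import *
from plant import *
st()
for n in CM: cv2.imwrite(f"pics/{n}1.png",capture(n))
im=cv2.imread("pics/scene1.png");cv2.imwrite("pics/a1.png",cv2.resize(im[40:240,200:400],None,fx=3,fy=3,interpolation=2))
im=cv2.imread("pics/top1.png");cv2.imwrite("pics/a2.png",cv2.resize(im[100:300,120:320],None,fx=3,fy=3,interpolation=2))
E
```

```text
t 2.5 pos [0.5439 0.182  0.1902] yang -9.02 z [-9.e-04 -3.e-04 -1.e+00] F [-0.5 -0.   0.8] w 0.0516 q [-0.53  0.78  0.3   1.55 -0.27  0.86 -0.29]
```

View pics/a1.png

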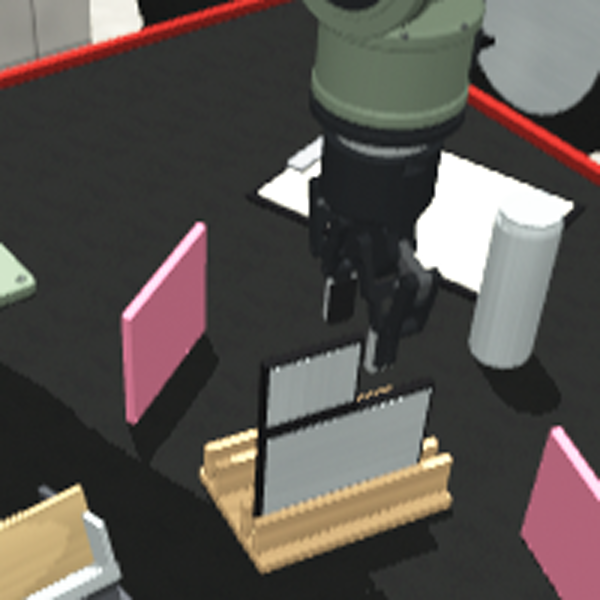

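View pics/a2.png

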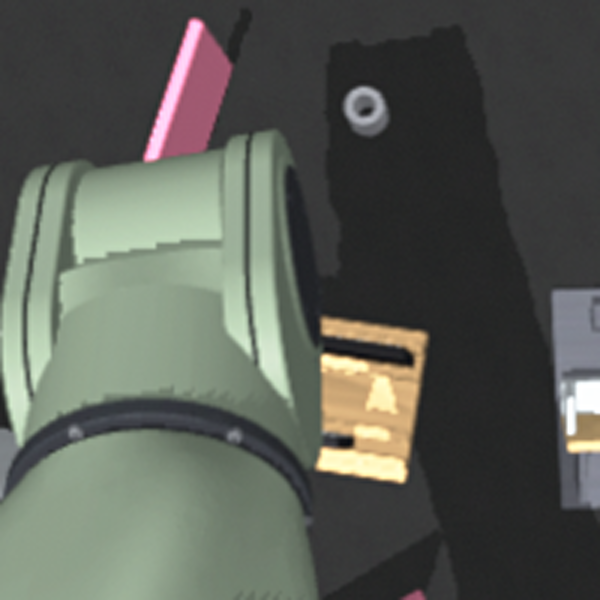

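The gripper is above the rack, with its finger tips at about scene (313,146) and (325,163). I'll check that the tip midpoint projects where expected.

```bash
python3 - <<'E'
from h import *
np.set_printoptions(precision=1,suppress=True)
u=np.array([.988,-.156,0])
for z in(.19,.182):
  for d in(-.026,0,.026): print(z,d,proj("scene",np.array([.5439,.182,z])+u*d))
c=np.array([.5435,.182,.132]);v=np.array([.156,.988,0])
for d in(-.075,0,.075):print(proj("scene",c+v*d))
im=cv2.imread("pics/scene1.png");cv2.imwrite("pics/a3.png",cv2.resize(im[110:220,275:365],None,fx=7,fy=7,interpolation=2)[:600+170])
E
```

```text
0.19 -0.026 [[312.1 148.6]]
0.19 0 [[318.  155.4]]
0.19 0.026 [[324.1 162.6]]
0.182 -0.026 [[311.8 151.4]]
0.182 0 [[317.7 158.3]]
0.182 0.026 [[323.7 165.4]]
[[286.  184.8]]
[[315.5 175.2]]
[[343.5 166.1]]
```

View pics/a3.png

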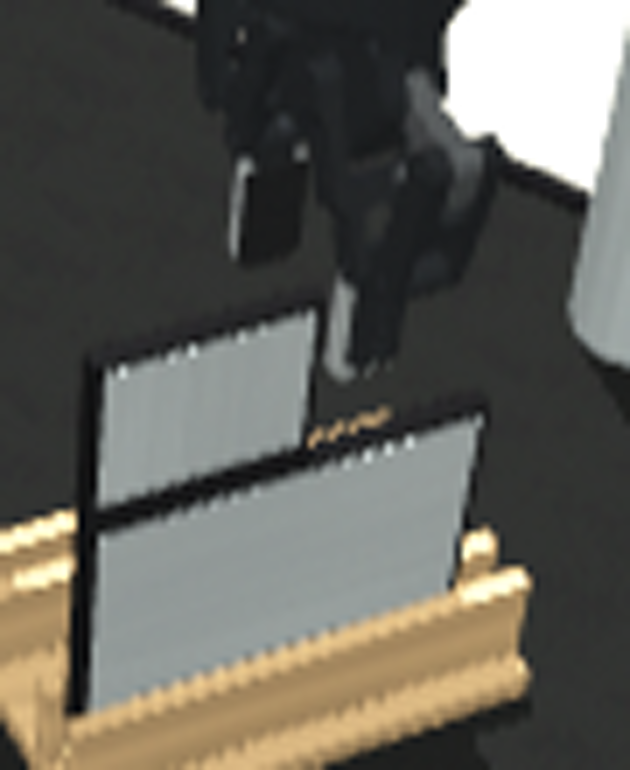

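>>> servo_tool(offset=[[0.001, 0.001, -0.02], [0.002, 0.001, -0.045], [0.002, 0.001, -0.07], [0.002, 0.001, -0.088], [0.002, 0.001, -0.094], [0.002, 0.001, -0.094], [0.002, 0.001, -0.094], [0.002, 0.001, -0.094]], rot=[[0, 0, 0], [0, 0, 0], [0, 0, 0], [0, 0, 0], [0, 0, 0], [0, 0, 0], [0, 0, 0], [0, 0, 0]], grip=[0.2, 0.2, 0.2, 0.2, 0.2, -0.2, -0.35, -0.4])

```text
time_s: 3.6
eef_pos: [0.546, 0.1835, 0.0979]
eef_rot: [2.388, 2.041, 0.001]
force: [0.1, 0.1, 0.2]
gripper_width: 0.0255
```

```bash
python3 - <<'E'
from h import *
from plant import *
st()
im=capture("scene");cv2.imwrite("pics/a4.png",cv2.resize(im[110:220,265:365],None,fx=7,fy=7,interpolation=2))
E
```

```text
t 3.6 pos [0.546  0.1835 0.0979] yang -8.98 z [ 7.e-04  4.e-04 -1.e+00] F [0.1 0.1 0.2] w 0.0255 q [-0.5   0.91  0.24  1.63 -0.32  0.65 -0.25]
```

View pics/a4.png

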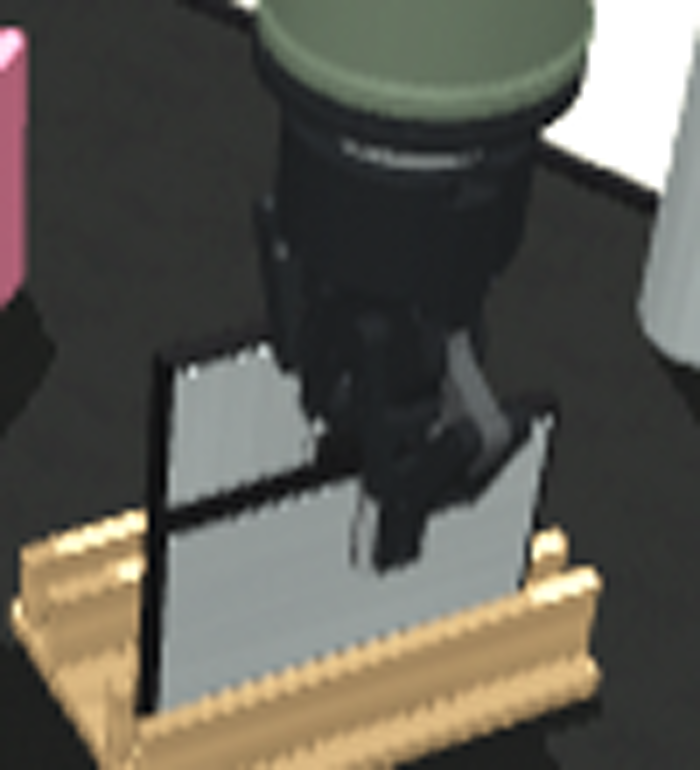

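The fingers straddle the plate at crop (385,570), slightly to the +y side of centre. I'll shift 4 mm and close.

>>> servo_tool(offset=[[-0.001, -0.004, 0], [-0.001, -0.004, 0], [-0.001, -0.004, 0], [-0.001, -0.004, 0], [-0.001, -0.004, 0], [-0.001, -0.004, 0]], rot=[[0, 0, 0], [0, 0, 0], [0, 0, 0], [0, 0, 0], [0, 0, 0], [0, 0, 0]], grip=[-0.5, -0.6, -0.7, -0.9, -1, -1])

```text
time_s: 4.4
eef_pos: [0.5446, 0.1794, 0.0974]
eef_rot: [-2.389, -2.04, 0.001]
force: [-3.9, 0.3, 5.7]
gripper_width: 0.009
```

```bash
python3 - <<'E'
from h import *
st()
E
```

```text
t 4.4 pos [0.5446 0.1794 0.0974] yang -9.0 z [-5.e-04  1.e-04 -1.e+00] F [-3.9  0.3  5.7] w 0.009 q [-0.49  0.9   0.24  1.64 -0.32  0.64 -0.24]
```

>>> servo_tool(offset=[[0, 0, 0.004], [0, 0, 0.012], [0, 0, 0.025], [0, 0, 0.04], [0, 0, 0.058], [0, 0, 0.078], [0, 0, 0.098], [0, 0, 0.115], [0, 0, 0.125], [0, 0, 0.13]], rot=[[0, 0, 0], [0, 0, 0], [0, 0, 0], [0, 0, 0], [0, 0, 0], [0, 0, 0], [0, 0, 0], [0, 0, 0], [0, 0, 0], [0, 0, 0]], grip=[-1, -1, -1, -1, -1, -1, -1, -1, -1, -1])

```text
time_s: 5.65
eef_pos: [0.5449, 0.1793, 0.2279]
eef_rot: [2.389, 2.04, 0.001]
force: [0.2, 0.4, -2.0]
gripper_width: 0.0095
```

```bash
python3 - <<'E'
from h import *
from plant import *
s,R=st()
for n in CM: cv2.imwrite(f"pics/{n}2.png",capture(n))
im=cv2.imread("pics/scene2.png");cv2.imwrite("pics/a5.png",cv2.resize(im[60:230,230:390],None,fx=4.5,fy=4.5,interpolation=2))
E
```

```text
t 5.65 pos [0.5449 0.1793 0.2279] yang -8.99 z [ 6.e-04  2.e-04 -1.e+00] F [ 0.2  0.4 -2. ] w 0.0095 q [-0.53  0.73  0.31  1.5  -0.26  0.95 -0.3 ]
```

View pics/a5.png

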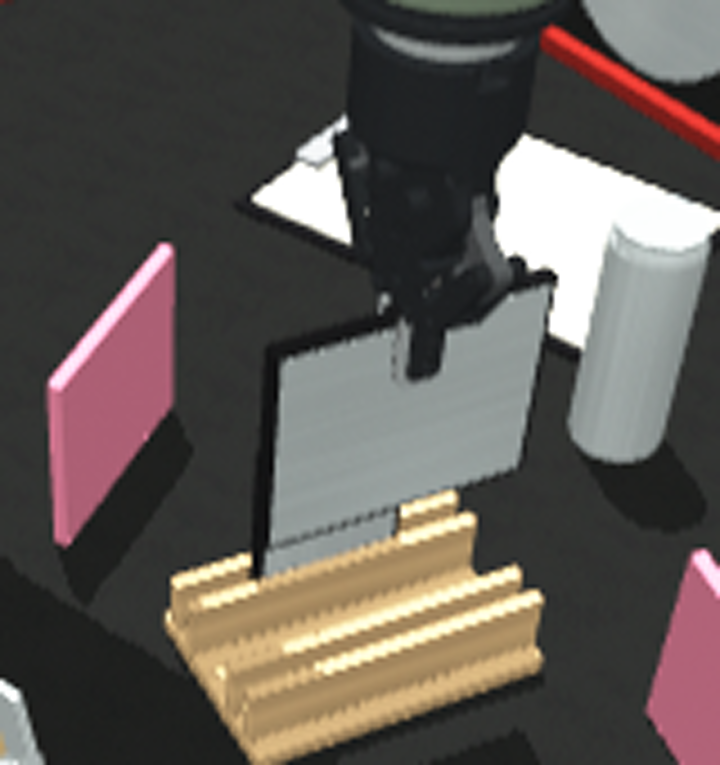

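```bash
cat > gfit.py <<'E'
from h import *
from scipy.optimize import least_squares
def gfit(tcp,R,obs):
    # glass frame: x = tool y, z = -tool z ; y = z cross x
    x=R[:,1];z=-R[:,2];y=np.cross(z,x);G=np.c_[x,y,z]
    def f(p):
        dy,dz,roll,e=p
        L=np.array([[.005,-.075+e,.12-e],[.005,.075-e,.12-e],[.005,.075-e,e],[.005,-.075+e,e]])
        L=L-[0,0,.06];L=Rn.from_euler('x',roll).apply(L)+[0,dy,dz+.06]
        return (proj("scene",L@G.T+tcp)-obs).ravel()
    return least_squares(f,[0,-.085,0,0])
E
python3 - <<'E'
from gfit import *
np.set_printoptions(precision=4,suppress=True)
s,R=st()
o=np.array([[280,357],[552,283],[520,468],[270,545]]);o=(o+.5)/4.5-.5+[230,60]
r=gfit(s["eef_pos"],R,o);print(r.x,np.degrees(r.x[2]));print(r.fun.reshape(-1,2))
E
```

```text
t 5.75 pos [0.5449 0.1793 0.2275] yang -8.99 z [ 0.0003  0.0001 -1.    ] F [ 0.6  0.7 -2.6] w 0.0096 q [-0.53  0.73  0.31  1.5  -0.26  0.95 -0.3 ]
[ 0.0029 -0.0839 -0.0051  0.0038] -0.29210616522151966
[[ 0.3711  0.3613]
 [ 0.2658 -0.2839]
 [-0.4636 -0.3002]
 [-0.2425  0.1852]]
```

```bash
cat > plan.py <<'E'
from fit import *
SP=fit([o for i,o in enumerate(globals()['st']) if i not in (1,5,6)],[.49,-.09,.02])[0]
RS=Rn.from_euler('z',SP[2]).as_matrix()@Rb
bw=lambda x,y,z: W(SP,np.array([B(x,y,z)]))[0]
def toB(X): return RS.T@(Rn.from_euler('z',0).apply(X)-bw(0,0,0))
RT=np.c_[np.cross(RS[:,0],-RS[:,2]),RS[:,0],-RS[:,2]]
E
python3 - <<'E'
from plan import *
import h
np.set_printoptions(precision=4,suppress=True)
print(SP,np.degrees(SP[2]))
s,R=h.st()
print("rot",Rn.from_matrix(RT@R.T).as_rotvec())
for z in(.15,.115,.09,.085):
    for x in(.005,.015): print(x,z,bw(x,-.009,z)-s["eef_pos"],bw(x,-.009,z))
print("dirs z_b",RS[:,2],"x_b",RS[:,0])
E
```

```text
[ 0.4903 -0.0902  0.0254] 1.456245853325945
t 5.75 pos [0.5449 0.1793 0.2275] yang -8.99 z [ 0.0003  0.0001 -1.    ] F [ 0.6  0.7 -2.6] w 0.0096 q [-0.53  0.73  0.31  1.5  -0.26  0.95 -0.3 ]
rot [-0.0231 -0.3485  0.1805]
0.005 0.15 [-0.1009 -0.2797 -0.0609] [ 0.444  -0.1003  0.1667]
0.015 0.15 [-0.0915 -0.2794 -0.0575] [ 0.4534 -0.1001  0.1701]
0.005 0.115 [-0.089  -0.2794 -0.0938] [ 0.4559 -0.1     0.1338]
0.015 0.115 [-0.0796 -0.2791 -0.0904] [ 0.4653 -0.0998  0.1372]
0.005 0.09 [-0.0804 -0.2792 -0.1173] [ 0.4645 -0.0998  0.1103]
0.015 0.09 [-0.071  -0.2789 -0.1138] [ 0.4739 -0.0996  0.1137]
0.005 0.085 [-0.0787 -0.2791 -0.122 ] [ 0.4662 -0.0998  0.1056]
0.015 0.085 [-0.0693 -0.2789 -0.1185] [ 0.4756 -0.0995  0.109 ]
dirs z_b [-0.3419 -0.0087  0.9397] x_b [0.9394 0.0239 0.342 ]
```

>>> servo_tool(offset=[[-0.004, -0.015, 0], [-0.012, -0.04, 0], [-0.021, -0.068, 0], [-0.03, -0.096, 0], [-0.04, -0.124, 0], [-0.05, -0.152, -0.003], [-0.06, -0.18, -0.01], [-0.069, -0.208, -0.02], [-0.078, -0.235, -0.031], [-0.086, -0.258, -0.042], [-0.09, -0.273, -0.052], [-0.0915, -0.2795, -0.0575]], rot=[[-0.001, -0.014, 0.007], [-0.003, -0.045, 0.023], [-0.005, -0.08, 0.041], [-0.008, -0.115, 0.06], [-0.01, -0.15, 0.078], [-0.012, -0.185, 0.096], [-0.015, -0.22, 0.114], [-0.017, -0.255, 0.132], [-0.019, -0.29, 0.15], [-0.021, -0.32, 0.166], [-0.023, -0.34, 0.176], [-0.023, -0.3485, 0.1805]], grip=[-1, -1, -1, -1, -1, -1, -1, -1, -1, -1, -1, -1])

```text
time_s: 7.25
eef_pos: [0.46, -0.1043, 0.1813]
eef_rot: [2.021, 2.072, 0.351]
force: [-0.0, 1.9, -2.2]
gripper_width: 0.0092
```

```bash
python3 - <<'E'
from plan import *
from plant import *
import h
np.set_printoptions(precision=4,suppress=True)
s,R=h.st();print("toB",toB(s["eef_pos"]),"roterr",np.degrees(Rn.from_matrix(RT@R.T).as_rotvec()))
for n in CM: cv2.imwrite(f"pics/{n}3.png",capture(n))
im=cv2.imread("pics/scene3.png");cv2.imwrite("pics/a6.png",cv2.resize(im[160:330,100:280],None,fx=4.4,fy=4.4,interpolation=2)[:599*2])
im=cv2.imread("pics/top3.png");cv2.imwrite("pics/a7.png",cv2.resize(im[150:290,280:450],None,fx=4,fy=4,interpolation=2))
E
```

```text
t 7.25 pos [ 0.46   -0.1043  0.1813] yang 1.37 z [ 0.3242  0.0132 -0.9459] F [-0.   1.9 -2.2] w 0.0092 q [ 0.29  0.58 -0.13  2.25 -0.26  0.    0.47]
toB [ 0.025  -0.0134  0.1583] roterr [-0.2662 -1.079  -0.0165]
```

View pics/a6.png

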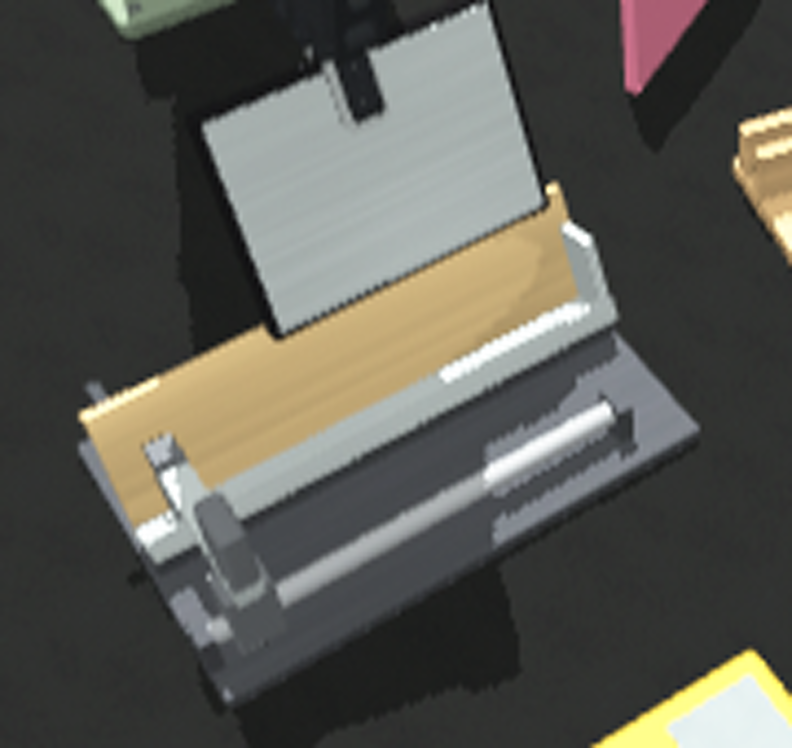

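View pics/a7.png

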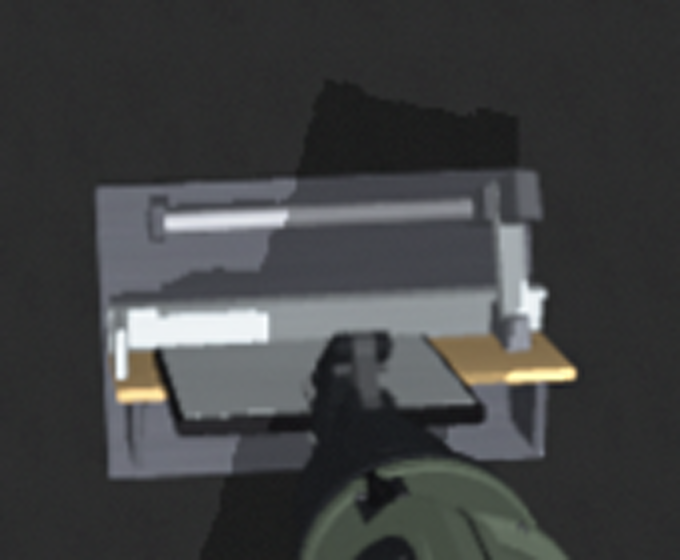

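The picture shows the glass held above the slope. Joint 6 is at its lower limit (0), though, so the tool stopped about 1° and 10 mm short of the commanded pose. I'll fit a kinematic model to find a feasible route.

```bash
ls .; cat > kin.py <<'E'
import numpy as np, itertools
from scipy.optimize import least_squares
from scipy.spatial.transform import Rotation as Rn
from plant import get_state
D=[([-1.31266952,.70712462,-.02764898,1.48497,.02200912,.95091256,-.07549476],[.16974078,.54910516,.23082159],[-.469129697,-3.10622214,.00173202353]),
([-.53,.78,.30,1.55,-.27,.86,-.29],[.5439,.182,.1902],[-2.389,-2.04,.001]),
([-.5,.91,.24,1.63,-.32,.65,-.25],[.546,.1835,.0979],[2.388,2.041,.001]),
([-.53,.73,.31,1.5,-.26,.95,-.3],[.5449,.1793,.2279],[2.389,2.04,.001])]
s=get_state();D.append((s["qpos"],s["eef_pos"],s["eef_rot"]))
AX='zyzyzyz'
def fk(q,sg,L):
    h,a,b,c,e1,e2,e3=L
    R=np.eye(3);p=np.array([0,0,0.])
    tr=[(0,0,h),(0,0,0),(0,0,a),(e1,0,0),(-e1,0,b),(0,0,0),(e2,0,c)]
    # joint1 z, up h, joint2 y, joint3 z, up a & e1, joint4 y, back, joint5 z, up b, joint6 y, joint7 z, tool
    def rot(ax,t):return Rn.from_euler(ax,t).as_matrix()
    R=rot('z',sg[0]*q[0]);p=p+R@[0,0,h]
    R=R@rot('y',sg[1]*q[1]);R=R@rot('z',sg[2]*q[2]);p=p+R@[e1,0,a]
    R=R@rot('y',sg[3]*q[3]);R=R@rot('z',sg[4]*q[4]);p=p+R@[-e1+e3,0,b]
    R=R@rot('y',sg[5]*q[5]);p=p+R@[e2,0,0];R=R@rot('z',sg[6]*q[6]);p=p+R@[0,0,c]
    return p,R
E
python3 - <<'E'
from kin import *
np.set_printoptions(precision=4,suppress=True)
res=[]
for s3,s5,s7 in itertools.product((1,-1),repeat=3):
    sg=[-1,1,s3,1,s5,1,s7]
    def f(x):
        o=[]
        for q,p,r in D:
            P,R=fk(q,sg,x[:7]);R=R@Rn.from_euler('z',x[7]).as_matrix()
            o+=list((P-p)*1)+list((R-Rn.from_rotvec(r).as_matrix()).ravel()*.2)
        return np.array(o)
    for y0 in(0,1.57,3.14,-1.57):
        r=least_squares(f,[.35,.4,.4,.25,0,0,0,y0]);res.append((r.cost,sg,r.x,np.abs(r.fun).max()))
res.sort(key=lambda a:a[0])
for x in res[:4]: print(x)
E
```

```text
fit.py
gfit.py
h.py
ov.py
pics
plan.py
(np.float64(0.0006146830323861218), [-1, 1, -1, 1, -1, 1, -1], array([ 0.0746,  0.4124,  0.1823, -0.0078,  0.1668,  0.0043,  0.1056,
        1.5704]), np.float64(0.03349769348341186))
(np.float64(0.0006146830323861239), [-1, 1, -1, 1, -1, 1, -1], array([ 0.0746,  0.4124,  0.1823, -0.0078,  0.1668,  0.0043,  0.1056,
        1.5704]), np.float64(0.03349769332354818))
(np.float64(0.0006146830323861308), [-1, 1, -1, 1, -1, 1, -1], array([ 0.0746,  0.4124,  0.1823, -0.0078,  0.1668,  0.0043,  0.1056,
        1.5704]), np.float64(0.033497693862166056))
(np.float64(0.0006146830323861608), [-1, 1, -1, 1, -1, 1, -1], array([ 0.0746,  0.4124,  0.1823, -0.0078,  0.1668,  0.0043,  0.1056,
        1.5704]), np.float64(0.0334976935311708))
```

```bash
python3 - <<'E'
from kin import *
np.set_printoptions(precision=4,suppress=True)
sg=[-1,1,-1,1,-1,1,-1]
for q,p,r in D:
    P,R=fk(q,sg,[.3,.4,.4,.2,0,0,0]);R=R@Rn.from_euler('z',np.pi/2).as_matrix()
    print("rot err",np.degrees((Rn.from_matrix(R).inv()*Rn.from_rotvec(r)).as_rotvec()), "q2+q4+q6",q[1]+q[3]+q[5])
# position: linear in translation params given rotations
def rows(q):
    rt=lambda a,t:Rn.from_euler(a,t).as_matrix()
    Rs=[];R=np.eye(3)
    for a,t in zip('zyzyzyz',np.array(sg)*q): R=R@rt(a,t);Rs.append(R)
    return Rs
import sys
def design(q):
    Rs=rows(np.array(q));I=np.eye(3)
    # h (z), offset after j1 x, a along z after j3, e1 x after j3, e1b x after j5(z b) , c after j7
    return np.c_[I[:,2],Rs[0][:,0],Rs[2][:,2],Rs[2][:,0],Rs[4][:,2],Rs[4][:,0],Rs[5][:,2],Rs[5][:,0]]
A=np.vstack([design(q) for q,_,_ in D]);b=np.concatenate([p for _,p,_ in D])
for cols in([0,2,4,6],[0,1,2,4,6],[0,2,3,4,5,6],[0,2,4,6,7],[0,1,2,4,6,7],[0,1,2,3,4,5,6,7]):
    x,_,rk,sv=np.linalg.lstsq(A[:,cols],b,rcond=None);print(cols,x,np.abs(A[:,cols]@x-b).max(),sv)
E
```

```text
rot err [ 0. -0.  0.] q2+q4+q6 3.1430071799999997
rot err [-0.185   0.4584  0.0384] q2+q4+q6 3.19
rot err [-0.5697  0.1375 -0.1381] q2+q4+q6 3.19
rot err [-0.0707 -0.3256 -0.0082] q2+q4+q6 3.1799999999999997
rot err [ 0. -0. -0.] q2+q4+q6 2.8231565859717715
[0, 2, 4, 6] [0.3851 0.4764 0.3351 0.3134] 0.03863157144437335 [3.9012 2.1206 0.5031 0.176 ]
[0, 1, 2, 4, 6] [ 0.3847 -0.0069  0.4849  0.3364  0.3183] 0.03935025100065134 [3.9012 3.0562 0.6207 0.1782 0.1522]
[0, 2, 3, 4, 5, 6] [ 0.0834  0.4124  0.1577  0.1867 -0.0599  0.0034] 0.03344804431404913 [4.4179 3.1176 0.6117 0.5478 0.2808 0.097 ]
[0, 2, 4, 6, 7] [ 0.3173  0.4164  0.2841  0.2415 -0.081 ] 0.03137093670518146 [3.9027 3.043  0.5626 0.4068 0.1663]
[0, 1, 2, 4, 6, 7] [ 0.3171 -0.0032  0.4203  0.2847  0.2438 -0.081 ] 0.031426052868096355 [3.9039 3.7453 0.6306 0.5322 0.1745 0.1445]
[0, 1, 2, 3, 4, 5, 6, 7] [ 0.0885 -0.0041  0.4177  0.1512  0.1904 -0.0596  0.014  -0.0026] 0.0334991844007948 [4.4191 4.3887 0.6964 0.5932 0.5469 0.2341 0.1428 0.0154]
```

```bash
python3 - <<'E'
from kin import *
np.set_printoptions(precision=4,suppress=True)
sg=[-1,1,-1,1,-1,1,-1]
def rows(q):
    Rs=[];R=np.eye(3)
    for a,t in zip('zyzyzyz',np.array(sg)*q): R=R@Rn.from_euler(a,t).as_matrix();Rs.append(R)
    return Rs
names=["h","x1","y1","a","x3","y3","b","x5","y5","c","x6","y6"]
def design(q):
    Rs=rows(np.array(q));I=np.eye(3)
    return np.c_[I[:,2],Rs[0][:,0],Rs[0][:,1],Rs[2][:,2],Rs[2][:,0],Rs[2][:,1],Rs[4][:,2],Rs[4][:,0],Rs[4][:,1],Rs[5][:,2],Rs[5][:,0],Rs[5][:,1]]
A=np.vstack([design(q) for q,_,_ in D]);b=np.concatenate([p for _,p,_ in D])
for cols in([0,2,3,6,9],[0,3,5,6,9],[0,3,6,8,9],[0,1,2,3,6,9],[0,2,3,5,6,9],[0,2,3,4,6,7,9],[0,2,3,6,9,10],[0,2,3,5,6,8,9,10],[0,3,5,6,8,9,10]):
    x,_,rk,sv=np.linalg.lstsq(A[:,cols],b,rcond=None);print([names[c] for c in cols],x,np.abs(A[:,cols]@x-b).max())
E
```

```text
['h', 'y1', 'a', 'b', 'c'] [ 0.3351 -0.0323  0.5145  0.2929  0.3214] 0.00390375312064975
['h', 'a', 'y3', 'b', 'c'] [ 0.3023  0.5242 -0.033   0.2895  0.3013] 0.0029058909076611628
['h', 'a', 'b', 'y5', 'c'] [ 0.3112  0.5321  0.2888 -0.0337  0.3123] 0.006253743434705417
['h', 'x1', 'y1', 'a', 'b', 'c'] [ 0.3357  0.0161 -0.0325  0.4948  0.2896  0.3099] 0.00408854049933316
['h', 'y1', 'a', 'y3', 'b', 'c'] [ 0.3099 -0.0079  0.5221 -0.0251  0.2901  0.3062] 0.0028637525582815015
['h', 'y1', 'a', 'x3', 'b', 'x5', 'c'] [ 0.3089 -0.0303  0.5086  0.0044  0.2848 -0.0105  0.3004] 0.004259172230022729
['h', 'y1', 'a', 'b', 'c', 'x6'] [ 0.3351 -0.0323  0.5146  0.2929  0.3215  0.0001] 0.0038858522078612234
['h', 'y1', 'a', 'y3', 'b', 'y5', 'c', 'x6'] [ 0.3086 -0.0088  0.517  -0.0306  0.2898  0.0075  0.3023 -0.0027] 0.002824950957777128
['h', 'a', 'y3', 'b', 'y5', 'c', 'x6'] [ 0.3002  0.5179 -0.0361  0.2883  0.0044  0.2961 -0.0048] 0.00273919638238862
```

```bash
cat > kin2.py <<'E'
import numpy as np
from scipy.optimize import least_squares
from scipy.spatial.transform import Rotation as Rn
sg=np.array([-1,1,-1,1,-1,1,-1]);h,a,y3,b,c=.3023,.5242,-.033,.2895,.3013
LO=np.array([-2.71,-.32,-1.57,0,-1.46,0,-2.83]);HI=np.array([2.71,2.16,1.52,2.45,4.6,2.02,2.83])
def rz(t): k,s=np.cos(t),np.sin(t);return np.array([[k,-s,0],[s,k,0],[0,0,1]])
def ry(t): k,s=np.cos(t),np.sin(t);return np.array([[k,0,s],[0,1,0],[-s,0,k]])
def fk(q):
    t=sg*q;R=rz(t[0])@ry(t[1])@rz(t[2]);p=np.array([0,0,h])+R@[0,y3,a]
    R=R@ry(t[3])@rz(t[4]);p=p+R[:,2]*b;R=R@ry(t[5])@rz(t[6]);p=p+R[:,2]*c
    return p,R@rz(np.pi/2)
def err(q,P,R):
    p,r=fk(q);return np.r_[p-P,Rn.from_matrix(R@r.T).as_rotvec()*.3]
def ik(P,R,q0,m=.03):
    r=least_squares(lambda q:np.r_[err(q,P,R),1e-4*(q-q0)],np.clip(q0,LO+m+1e-3,HI-m-1e-3),bounds=(LO+m,HI-m));return r.x,np.abs(err(r.x,P,R)).max()
E
python3 - <<'E'
from kin2 import *
import plan
np.set_printoptions(precision=2,suppress=True)
rng=np.random.default_rng(0)
for lab,RT in(("same",plan.RT),("flip",plan.RT@np.diag([-1,-1,1.]))):
  for z in(.085,.15):
    P=plan.bw(.005,-.009,z);sol=[]
    for i in range(60):
        q,e=ik(P,RT,rng.uniform(LO+.1,HI-.1),.05)
        if e<2e-3: sol.append(q)
    print(lab,z,len(sol))
    for q in sorted(sol,key=lambda q:q[4])[::max(1,len(sol)//10)]: print(q)
E
```

```text
same 0.085 40
[ 0.85  1.16 -1.5   2.33  1.68  1.2  -1.52]
[ 0.84  1.12 -1.44  2.33  1.7   1.14 -1.54]
[ 0.81  1.04 -1.3   2.33  1.74  0.99 -1.58]
[ 0.75  0.96 -1.12  2.33  1.82  0.82 -1.64]
[ 0.69  0.9  -0.96  2.33  1.9   0.69 -1.72]
[ 0.46  0.79 -0.49  2.33  2.34  0.39 -2.15]
[ 0.28  0.77 -0.17  2.33  2.98  0.3  -2.78]
[0.09 0.79 0.18 2.33 3.72 0.38 2.78]
[-0.03  0.83  0.41  2.33  4.    0.5   2.5 ]
[-0.22  0.99  0.86  2.33  4.31  0.85  2.22]
same 0.15 42
[ 0.91  0.97 -1.52  2.34  1.52  1.06 -1.47]
[ 0.89  0.9  -1.4   2.34  1.55  0.94 -1.48]
[ 0.87  0.87 -1.34  2.34  1.57  0.88 -1.48]
[ 0.79  0.76 -1.08  2.34  1.64  0.65 -1.52]
[ 0.7   0.7  -0.89  2.34  1.72  0.51 -1.58]
[ 0.62  0.66 -0.73  2.34  1.81  0.4  -1.65]
[ 0.39  0.6  -0.31  2.34  2.4   0.17 -2.21]
[ 0.3   0.6  -0.16  2.34  2.98  0.14 -2.78]
[0.1  0.62 0.18 2.34 4.04 0.24 2.48]
[-0.19  0.75  0.74  2.34  4.45  0.61  2.12]
[-0.3   0.9   1.08  2.34  4.55  0.92  2.07]
flip 0.085 34
[ 0.86  1.17 -1.52  2.33  1.67  1.22  1.62]
[ 0.85  1.13 -1.45  2.33  1.69  1.15  1.61]
[ 0.74  0.95 -1.09  2.33  1.83  0.81  1.49]
[ 0.69  0.9  -0.9
[... 175 characters left out ...]
24  2.33  2.83  0.31  0.52]
[ 0.22  0.77 -0.06  2.33  3.24  0.3   0.11]
[ 0.16  0.78  0.05  2.33  3.49  0.33 -0.14]
[ 0.08  0.79  0.19  2.33  3.74  0.38 -0.38]
[-0.17  0.92  0.71  2.33  4.23  0.72 -0.85]
flip 0.15 32
[ 0.91  0.97 -1.52  2.34  1.52  1.06  1.67]
[ 0.9   0.94 -1.48  2.34  1.53  1.02  1.67]
[ 0.83  0.8  -1.2   2.34  1.61  0.75  1.64]
[ 0.63  0.66 -0.74  2.34  1.8   0.4   1.5 ]
[ 0.56  0.64 -0.62  2.34  1.89  0.33  1.42]
[ 0.45  0.61 -0.43  2.34  2.14  0.22  1.18]
[ 0.34  0.6  -0.23  2.34  2.69  0.15  0.65]
[ 0.26  0.6  -0.1   2.34  3.27  0.14  0.08]
[-0.11  0.7   0.58  2.34  4.38  0.49 -0.97]
[-0.26  0.83  0.93  2.34  4.51  0.78 -1.06]
[-0.3   0.9   1.08  2.34  4.55  0.92 -1.08]
```

Joint 5 has to turn past 90° so that the wrist passes the q6=0 singularity on the side. I'll simulate a path that rolls the tool, pitches it, then unrolls it.

```bash
cat > sim.py <<'E'
from kin2 import *
import plan
def jac(q):
    J=np.zeros((6,7));p,R=fk(q)
    for i in range(7):
        d=q.copy();d[i]+=1e-5;p2,R2=fk(d);J[:3,i]=(p2-p)/1e-5;J[3:,i]=Rn.from_matrix(R2@R.T).as_rotvec()/1e-5
    return J
def run(q,way,rows=12,sub=6,verbose=True):
    # way: list of (P,R,rows)
    SP=.7*np.array([1.89,1.89,2.57,2.57,3.01,3.01,3.01])
    for P,R,n in way:
        p0,R0=fk(q);d=Rn.from_matrix(R@R0.T).as_rotvec()
        for k in range(1,n*sub+1):
            tp=p0+(P-p0)*k/(n*sub);tR=Rn.from_rotvec(d*k/(n*sub)).as_matrix()@R0
            for _ in range(2):
                p,r=fk(q);e=np.r_[tp-p,Rn.from_matrix(tR@r.T).as_rotvec()]
                act=np.ones(7,bool)
                for _ in range(7):
                    J=jac(q)*act;dq=J.T@np.linalg.solve(J@J.T+1e-4*np.eye(6),e)
                    bad=act&(((q+dq<LO)&(dq<0))|((q+dq>HI)&(dq>0)))
                    if not bad.any():break
                    act&=~bad
                dq*=act;m=np.max(np.abs(dq)/(SP*.125/sub/2*1.0));dq/=max(1,m);q=np.clip(q+dq,LO,HI)
        p,r=fk(q)
        if verbose:print(np.round(q,2),"err",np.round((P-p)*1000,1),np.round(np.degrees(Rn.from_matrix(R@r.T).as_rotvec()),1))
    return q
def pose(x,y,z,roll,pitch):
    # pitch about stand y (deg back lean), extra roll about world x
    a=np.radians(pitch);Rx=Rn.from_euler('z',plan.SP[2]).as_matrix()@ry(-a)@Rn.from_euler('x',roll,degrees=True).as_matrix()
    base=np.c_[[0,-1,0],[1,0,0],[0,0,-1]]  # tool x,y,z with y=+x
    return np.array([x,y,z]),Rx@base
E
python3 - <<'E'
from sim import *
from plant import get_state
q=get_state()["qpos"];print(np.round(q,2))
print(fk(q)[0],get_state()["eef_pos"], np.abs(pose(0,0,0,0,20)[1]-plan.RT).max())
F=tuple(plan.bw(.015,-.009,.15))
for roll in(-20,-28,-35):
  print(roll)
  run(q.copy(),[(*pose(.46,-.10,.25,0,8),10),(*pose(.46,-.10,.25,roll,8),12),(*pose(.46,-.10,.25,roll,20),12),(*pose(.46,-.10,.25,roll,27),12),(*pose(.455,-.10,.23,roll/2,24),12),(*pose(.45,-.10,.2,0,20),12),(*pose(*F,0,20),8),(*pose(*plan.bw(.015,-.009,.09),0,20),10),(*pose(*plan.bw(.005,-.009,.085),0,20),10)])
E
```

```text
[ 0.29  0.58 -0.13  2.25 -0.26  0.    0.47]
[ 0.46016273 -0.10603946  0.18048584] [ 0.46013046 -0.10413282  0.1813948 ] 1.999354047238206
-20Traceback (most recent call last):
  File "<stdin>", line 8, in <module>
  File "sim.py", line 12, in run
    p0,R0=fk(q);d=Rn.from_matrix(R@R0.T).as_rotvec()
                  ~~~~~~~~~~~~~~^^^^^^^^
  File "scipy/spatial/transform/_rotation.pyx", line 1143, in scipy.spatial.transform._rotation.Rotation.from_matrix
ValueError: Non-positive determinant (left-handed or null coordinate frame) in rotation matrix 0: [[ 9.80602327e-01  4.92064540e-02  1.89730868e-01]
 [ 5.01607152e-02 -9.98741133e-01 -2.27714069e-04]
 [-1.89480817e-01 -9.74033296e-03  9.81836110e-01]].
```

```bash
sed -i 's/base=np.c_\[\[0,-1,0\]/base=np.c_[[0,1,0]/' sim.py; cat > s1.py <<'E'
from sim import *
from plant import get_state
q=get_state()["qpos"];print(np.round(q,2))
print(np.abs(pose(0,0,0,0,20)[1]-plan.RT).max())
F=tuple(plan.bw(.015,-.009,.15))
for roll in(-15,-20,-28):
  print(roll)
  run(q.copy(),[(*pose(.46,-.10,.25,0,8),10),(*pose(.46,-.10,.25,roll,8),12),(*pose(.46,-.10,.25,roll,20),12),(*pose(.46,-.10,.25,roll,27),12),(*pose(.455,-.10,.23,roll/2,24),12),(*pose(.45,-.10,.2,0,20),12),(*pose(*F,0,20),8),(*pose(*plan.bw(.015,-.009,.09),0,20),10),(*pose(*plan.bw(.005,-.009,.085),0,20),10)])
E
python3 s1.py
```

```text
[ 0.29  0.58 -0.13  2.25 -0.26  0.    0.47]
1.1102230246251565e-16
-15
[ 0.08  0.48  0.14  1.96 -0.17  0.58  0.36] err [ 0. -0.  0.] [0. 0. 0.]
[-0.3   0.53  0.46  2.01  0.04  0.48  0.06] err [ 0.  0. -0.] [-0.  0. -0.]
[-0.33  0.49  0.49  2.21  0.03  0.12  0.02] err [-0. -0. -0.] [ 0. -0.  0.]
[-0.35  0.45  0.52  2.26  0.55  0.   -0.52] err [ -8.8  -2.  -20. ] [-0.1 -0.6  0.1]
[-0.01  0.45  0.16  2.27  1.26  0.   -1.14] err [ -5.    0.7 -10.7] [-0.1 -0.3  0. ]
[ 0.32  0.52 -0.2   2.27  1.27  0.04 -1.08] err [ 0. -0.  0.] [0. 0. 0.]
[ 0.51  0.62 -0.54  2.31  1.86  0.27 -1.68] err [-0.  0. -0.] [-0. -0. -0.]
[ 0.55  0.8  -0.67  2.3   2.04  0.46 -1.85] err [-0.  0. -0.] [-0. -0. -0.]
[ 0.57  0.83 -0.71  2.33  2.08  0.51 -1.89] err [-0.  0. -0.] [-0. -0. -0.]
-20
[ 0.08  0.48  0.14  1.96 -0.17  0.58  0.36] err [ 0. -0.  0.] [0. 0. 0.]
[-0.42  0.57  0.57  2.02  0.09  0.46 -0.02] err [ 0. -0. -0.] [ 0.  0. -0.]
[-0.48  0.54  0.65  2.22  0.09  0.1  -0.09] err [-0. -0. -0.] [-0. -0.  0.]
[-0.53  0.51  0.7   2.26  0.86  0.   -0.89] err [-10.1  -4.6 -21.6] [-0.1 -0.6  0.2]
[ 0.08  0.46 -0.04 
[... 354 characters left out ...]
. -0.]
-28
[ 0.08  0.48  0.14  1.96 -0.17  0.58  0.36] err [ 0. -0.  0.] [0. 0. 0.]
[-0.59  0.65  0.74  2.04  0.15  0.44 -0.14] err [ 0. -0. -0.] [ 0.  0. -0.]
[-0.66  0.66  0.84  2.23  0.14  0.09 -0.22] err [-0. -0. -0.] [-0. -0.  0.]
[-0.73  0.64  0.91  2.26  0.58  0.   -0.72] err [-10.7  -8.3 -20. ] [-0.1 -0.6  0.3]
[-0.05  0.47  0.07  2.33  1.97  0.22 -1.96] err [-0. -0. -0.] [ 0. -0.  0.]
[ 0.28  0.52 -0.14  2.28  2.11  0.   -1.91] err [ 0.7 -0.3  1.3] [0. 0. 0.]
[ 0.4   0.6  -0.35  2.31  2.15  0.16 -1.96] err [-0.  0. -0.] [ 0. -0. -0.]
[ 0.46  0.77 -0.5   2.3   2.24  0.36 -2.04] err [-0.  0. -0.] [-0. -0. -0.]
[ 0.49  0.8  -0.54  2.33  2.27  0.42 -2.07] err [-0.  0. -0.] [-0. -0. -0.]
```

```bash
cat > s2.py <<'E'
from sim import *
from plant import get_state
q=get_state()["qpos"]
A=(.46,-.10,.25)
for seq in ([(0,17),(-20,17),(-20,24),(-10,22),(0,20)],[(0,18),(-12,18),(-12,24),(0,20)],[(0,18),(-12,19),(-15,25),(-8,25),(0,22)],[(-10,18),(-20,20),(-20,24),(-10,24),(0,20)],[(0,14),(-30,14),(-30,20),(-20,24),(0,20)]):
  print(seq)
  run(q.copy(),[(*pose(*A,r,p),8) for r,p in seq]+[(*pose(*plan.bw(.015,-.009,.15),0,20),8),(*pose(*plan.bw(.015,-.009,.09),0,20),10)])
E
python3 s2.py
```

```text
[(0, 17), (-20, 17), (-20, 24), (-10, 22), (0, 20)]
[ 0.17  0.44  0.02  2.11 -0.23  0.31  0.42] err [0. 0. 0.] [-0.  0. -0.]
[-0.49  0.56  0.68  2.17 -0.08  0.19  0.1 ] err [ 0. -0. -0.] [0. 0. 0.]
[-0.5   0.54  0.68  2.27 -0.1   0.    0.08] err [-2.8 -1.2 -5.5] [-0.  -0.2  0. ]
[-0.14  0.45  0.3   2.23 -0.06  0.08  0.16] err [ 0. -0. -0.] [ 0. -0.  0.]
[ 0.26  0.43 -0.1   2.16 -0.11  0.22  0.3 ] err [ 0. -0.  0.] [0. 0. 0.]
[ 0.28  0.57 -0.13  2.24 -0.11  0.    0.32] err [ -9.2   3.8 -15.3] [-0.1 -0.5 -0. ]
[ 0.27  0.68 -0.12  2.15 -0.16  0.    0.37] err [-27.1  10.3 -35.4] [-0.3 -1.3 -0.1]
[(0, 18), (-12, 18), (-12, 24), (0, 20)]
[ 0.18  0.43  0.    2.12 -0.24  0.28  0.43] err [0. 0. 0.] [-0.  0. -0.]
[-0.25  0.48  0.43  2.17 -0.13  0.2   0.22] err [0. 0. 0.] [-0.  0. -0.]
[-0.22  0.46  0.38  2.27 -0.15  0.    0.22] err [-0.3 -0.  -0.7] [-0. -0.  0.]
[ 0.24  0.43 -0.08  2.16 -0.17  0.22  0.36] err [0. 0. 0.] [-0.  0. -0.]
[ 0.28  0.57 -0.13  2.24 -0.17  0.    0.38] err [ -9.2   3.8 -15.3] [-0.1 -0.5 -0. ]
[ 0.27  0.68 -0.12  2.15 -0.3   0.    0.51] err [-27.1  10.3 -35.4] [-0.3 -1.
[... 1120 characters left out ...]
.1 -0.5 -0. ]
[ 0.27  0.68 -0.12  2.15 -0.48  0.    0.7 ] err [-27.1  10.3 -35.4] [-0.3 -1.3 -0.1]
[(0, 14), (-30, 14), (-30, 20), (-20, 24), (0, 20)]
[ 0.13  0.45  0.07  2.06 -0.21  0.4   0.4 ] err [ 0. -0.  0.] [0. 0. 0.]
[-0.68  0.69  0.87  2.14  0.03  0.26 -0.07] err [ 0. -0. -0.] [ 0.  0. -0.]
[-0.7   0.69  0.9   2.23  0.    0.09 -0.1 ] err [-0. -0. -0.] [ 0. -0.  0.]
[-0.5   0.54  0.67  2.27  0.05  0.   -0.07] err [-2.6 -1.1 -5.2] [-0.  -0.1  0. ]
[ 0.3   0.43 -0.16  2.16  0.01  0.22  0.17] err [-0. -0. -0.] [0. 0. 0.]
[ 0.28  0.57 -0.13  2.24  0.04  0.    0.17] err [ -9.2   3.8 -15.3] [-0.1 -0.5 -0. ]
[ 0.27  0.68 -0.12  2.15  0.2   0.    0.02] err [-27.1  10.3 -35.4] [-0.3 -1.3 -0.1]
```

```bash
cat >> sim.py <<'E'
def posey(x,y,z,roll,pitch,yaw):
    P,R=pose(x,y,z,roll,pitch);return P,R@Rn.from_euler('z',-yaw,degrees=True).as_matrix()
E
cat > s3.py <<'E'
from sim import *
from plant import get_state
q0=get_state()["qpos"]
B1=(.44,-.10,.24)
for yaw in(100,140):
 for pin in (18,21):
  for pout,pos in((40,(.42,-.10,.24)),(32,(.40,-.10,.24))):
   print(yaw,pin,pout,pos)
   w=[(*posey(*B1,0,pin,0),8)]
   w+=[(*posey(*B1,0,pin,y),5) for y in np.arange(0,yaw+1,20)[1:]]
   w+=[(*posey(*pos,0,pout,yaw),10)]
   w+=[(*posey(*pos,0,pout,y),5) for y in np.arange(yaw,-1,-20)[1:]]
   w+=[(*pose(*plan.bw(.015,-.009,.15),0,20),12),(*pose(*plan.bw(.015,-.009,.09),0,20),10)]
   q=q0.copy()
   n=len(w)
   for i,x in enumerate(w): q=run(q,[x],verbose=(i in(0,yaw//20,yaw//20+1,n-3,n-2,n-1)))
E
python3 s3.py
```

```text
100 18 40 (0.42, -0.1, 0.24)
[ 0.22  0.43 -0.03  2.2  -0.25  0.21  0.45] err [0. 0. 0.] [-0.  0. -0.]
[ 0.45  0.44 -0.4   2.2   0.5   0.25  1.42] err [ 0. -0.  0.] [0. 0. 0.]
[ 0.43  0.23 -0.37  2.31  2.24  0.05 -0.37] err [-34.7 -24.5 -91.2] [ 1.1 -3.3  0.8]
[ 1.05  0.62 -1.3   2.45  2.04  0.62 -1.84] err [-37.1  17.2 -27.6] [-0.2 -0.8 -0.2]
[ 0.74  0.72 -0.99  2.31  1.62  0.58 -1.48] err [ 0. -0.  0.] [0. 0. 0.]
[ 0.7   0.89 -0.99  2.3   1.83  0.7  -1.64] err [-0.  0. -0.] [-0. -0. -0.]
100 18 32 (0.4, -0.1, 0.24)
[ 0.22  0.43 -0.03  2.2  -0.25  0.21  0.45] err [0. 0. 0.] [-0.  0. -0.]
[ 0.45  0.44 -0.4   2.2   0.5   0.25  1.42] err [ 0. -0.  0.] [0. 0. 0.]
[ 0.66  0.3  -0.48  2.35  1.15  0.    0.85] err [-19.2  15.  -50.7] [-0.3 -1.2 -0.2]
[ 1.05  0.58 -1.33  2.45  1.75  0.58 -1.63] err [-20.3   8.8 -16.3] [-0.1 -0.4 -0.1]
[ 0.8   0.78 -1.13  2.31  1.59  0.69 -1.46] err [ 0. -0.  0.] [0. 0. 0.]
[ 0.75  0.93 -1.1   2.3   1.78  0.79 -1.6 ] err [-0.  0. -0.] [-0. -0. -0.]
100 21 40 (0.42, -0.1, 0.24)
[ 0.28  0.42 -0.11  2.25 -0.26  0.12  0.47] err [0. 0. 0.] [-0.  0. -0.]
[ 0.42  0.4
[... 2147 characters left out ...]
1.85  0.82 -1.68] err [-37.3  17.3 -27.8] [-0.2 -0.8 -0.2]
[ 0.86  0.86 -1.31  2.31  1.55  0.86 -1.44] err [ 0. -0.  0.] [0. 0. 0.]
[ 0.8   1.   -1.25  2.3   1.72  0.93 -1.55] err [-0.  0. -0.] [-0. -0. -0.]
140 21 32 (0.4, -0.1, 0.24)
[ 0.28  0.42 -0.11  2.25 -0.26  0.12  0.47] err [0. 0. 0.] [-0.  0. -0.]
[ 0.52  0.44 -0.48  2.25  0.86  0.2   1.76] err [ 0. -0.  0.] [0. 0. 0.]
[ 0.84  0.43 -0.84  2.39  1.99  0.25  0.67] err [-31.4  13.6 -25.2] [-0.2 -0.7 -0.1]
[ 1.08  0.62 -1.43  2.45  1.69  0.66 -1.6 ] err [-20.2   8.8 -16.2] [-0.1 -0.4 -0.1]
[ 0.84  0.82 -1.23  2.31  1.56  0.78 -1.45] err [ 0. -0.  0.] [0. 0. 0.]
[ 0.78  0.97 -1.18  2.3   1.75  0.86 -1.57] err [-0.  0. -0.] [-0. -0. -0.]
```

```bash
cat > s4.py <<'E'
from sim import *
from plant import get_state
q0=get_state()["qpos"]
for B1,pin,pos,pout,yaw in(((.45,-.10,.25),20,(.45,-.10,.23),28,100),((.45,-.10,.25),20,(.43,-.10,.23),24,100),((.44,-.10,.25),20,(.44,-.10,.23),26,120),((.44,-.10,.25),20,(.44,-.10,.25),30,90)):
   print(B1,pin,pos,pout,yaw)
   w=[(*posey(*B1,0,pin,0),8)]
   w+=[(*posey(*B1,0,pin,y),2) for y in np.linspace(0,yaw,7)[1:]]
   w+=[(*posey(*pos,0,pout,yaw),10)]
   w+=[(*posey(*pos,0,pout,y),2) for y in np.linspace(yaw,0,7)[1:]]
   w+=[(*pose(*plan.bw(.015,-.009,.15),0,20),12),(*pose(*plan.bw(.015,-.009,.09),0,20),10),(*pose(*plan.bw(.005,-.009,.085),0,20),10)]
   q=q0.copy()
   n=len(w)
   for i,x in enumerate(w): q=run(q,[x],verbose=(i in(0,6,7,n-4,n-3,n-2,n-1)))
E
python3 s4.py
```

```text
(0.45, -0.1, 0.25) 20 (0.45, -0.1, 0.23) 28 100
[ 0.23  0.41 -0.05  2.19 -0.25  0.2   0.45] err [0. 0. 0.] [-0.  0. -0.]
[ 0.46  0.42 -0.41  2.19  0.5   0.24  1.42] err [ 0. -0.  0.] [0. 0. 0.]
[ 0.4   0.41 -0.26  2.27  1.46  0.    0.5 ] err [ -9.2   5.6 -23.5] [-0.2 -0.8 -0.1]
[ 0.86  0.6  -1.1   2.36  1.72  0.53 -1.59] err [-0.  0. -0.] [-0. -0. -0.]
[ 0.75  0.73 -1.    2.31  1.62  0.58 -1.48] err [ 0. -0.  0.] [0. 0. 0.]
[ 0.71  0.89 -1.    2.3   1.82  0.7  -1.64] err [-0.  0. -0.] [-0. -0. -0.]
[ 0.71  0.92 -1.01  2.33  1.87  0.73 -1.69] err [-0.  0. -0.] [-0. -0. -0.]
(0.45, -0.1, 0.25) 20 (0.43, -0.1, 0.23) 24 100
[ 0.23  0.41 -0.05  2.19 -0.25  0.2   0.45] err [0. 0. 0.] [-0.  0. -0.]
[ 0.46  0.42 -0.41  2.19  0.5   0.24  1.42] err [ 0. -0.  0.] [0. 0. 0.]
[ 0.36  0.42 -0.21  2.32  0.68  0.    1.28] err [-3.1  1.7 -7.6] [-0.1 -0.2 -0. ]
[ 0.36  0.42 -0.21  2.32  0.5   0.   -0.29] err [-3.1  1.7 -7.6] [-0.1 -0.2 -0. ]
[ 0.52  0.62 -0.55  2.31  1.85  0.27 -1.67] err [-0.  0. -0.] [-0. -0. -0.]
[ 0.56  0.8  -0.68  2.3   2.03  0.47 -1.84] err [-0.  0. -0.] [-0. -0. -0.]
[ 0.58  0.
[... 593 characters left out ...]
 -0.1]
[ 0.57  0.83 -0.71  2.33  2.08  0.51 -1.89] err [-0.  0. -0.] [-0. -0. -0.]
(0.44, -0.1, 0.25) 20 (0.44, -0.1, 0.25) 30 90
[ 0.24  0.4  -0.07  2.22 -0.26  0.19  0.46] err [0. 0. 0.] [-0.  0. -0.]
[ 0.44  0.41 -0.37  2.22  0.44  0.21  1.31] err [ 0. -0.  0.] [0. 0. 0.]
[ 0.47  0.36 -0.32  2.3   0.49  0.    1.3 ] err [ -8.    5.8 -24.7] [-0.2 -0.6 -0.1]
[ 0.47  0.36 -0.32  2.3  -0.28  0.    0.51] err [ -8.    5.8 -24.7] [-0.2 -0.6 -0.1]
[ 0.28  0.57 -0.13  2.24 -0.3   0.    0.5 ] err [ -9.2   3.8 -15.3] [-0.1 -0.5 -0. ]
[ 0.27  0.68 -0.12  2.15 -0.31  0.    0.52] err [-27.1  10.3 -35.4] [-0.3 -1.3 -0.1]
[ 0.28  0.68 -0.12  2.15 -0.32  0.    0.54] err [-32.2  12.6 -42. ] [-0.4 -1.5 -0.2]
```

The simulation says that yawing the tool near the singularity, then pitching, then yawing back reaches the right wrist branch robustly. First I lift and yaw high above the stand.

>>> servo_tool(offset=[[0, 0, 0.015], [-0.002, 0, 0.04], [-0.003, 0, 0.065], [-0.003, 0, 0.08], [-0.003, 0, 0.08], [-0.003, 0, 0.08], [-0.003, 0, 0.08], [-0.003, 0, 0.08], [-0.003, 0, 0.08], [-0.003, 0, 0.08], [-0.003, 0, 0.08], [-0.003, 0, 0.08]], rot=[[0, 0, 0], [0, 0, 0], [0, 0, 0], [0, 0, 0], [-0.06, -0.0015, 0.164], [-0.119, -0.003, 0.328], [-0.179, -0.0046, 0.492], [-0.239, -0.006, 0.656], [-0.298, -0.0076, 0.82], [-0.358, -0.009, 0.984], [-0.418, -0.011, 1.148], [-0.4776, -0.012, 1.312]], grip=[-1, -1, -1, -1, -1, -1, -1, -1, -1, -1, -1, -1])

```text
time_s: 8.85
eef_pos: [0.4573, -0.1027, 0.2617]
eef_rot: [0.204, 2.794, 0.023]
force: [-0.3, -0.8, -2.2]
gripper_width: 0.0091
```

```bash
cat > chk.py <<'E'
from plan import *
import h
np.set_printoptions(precision=4,suppress=True)
s,R=h.st();print("toB",toB(s["eef_pos"]),"rot to target (tool frame, deg)",np.degrees(Rn.from_matrix(R.T@RT).as_rotvec()))
print("rot world rotvec to target",Rn.from_matrix(RT@R.T).as_rotvec(),"pitch",np.degrees(np.arcsin(R[0,2])))
E
python3 chk.py
```

```text
t 8.85 pos [ 0.4573 -0.1027  0.2617] yang 82.03 z [ 0.3342 -0.0085 -0.9424] F [-0.3 -0.8 -2.2] w 0.0091 q [ 0.4   0.41 -0.32  2.14  0.33  0.29  1.25]
toB [ 0.05   -0.0117  0.2348] rot to target (tool frame, deg) [-1.0911  0.4668 80.3465]
rot world rotvec to target [ 0.4876 -0.0067 -1.315 ] pitch 19.52679036603396
```

```bash
cat > s5.py <<'E'
from sim import *
from plant import get_state
q0=get_state()["qpos"]
for pos,pout,yaw in(((.457,-.10,.26),34,80),((.44,-.10,.25),33,80),((.44,-.10,.25),33,140),((.44,-.10,.25),36,140)):
   print(pos,pout,yaw)
   w=[(*posey(*fk(q0)[0],0,20,y),3) for y in np.arange(90,yaw+1,10)]
   m=len(w)
   w+=[(*posey(*pos,0,pout,yaw),10)]
   w+=[(*posey(*pos,0,pout,y),2) for y in np.linspace(yaw,0,9)[1:]]
   w+=[(*pose(*plan.bw(.015,-.009,.15),0,20),12),(*pose(*plan.bw(.015,-.009,.09),0,20),10),(*pose(*plan.bw(.005,-.009,.085),0,20),10)]
   q=q0.copy()
   n=len(w)
   for i,x in enumerate(w): q=run(q,[x],verbose=(i in(m-1,m,n-4,n-3,n-2,n-1)))
E
python3 s5.py
```

```text
(0.457, -0.1, 0.26) 34 80
[ 0.5   0.35 -0.37  2.26  1.48  0.01  0.13] err [ -9.7   7.4 -29.5] [-0.1 -2.  -0.1]
[ 0.97  0.6  -1.27  2.39  1.81  0.6  -1.68] err [-0.  0. -0.] [-0. -0. -0.]
[ 0.78  0.76 -1.09  2.31  1.6   0.65 -1.47] err [ 0. -0.  0.] [0. 0. 0.]
[ 0.73  0.92 -1.06  2.3   1.79  0.76 -1.61] err [-0.  0. -0.] [-0. -0. -0.]
[ 0.74  0.94 -1.07  2.33  1.84  0.79 -1.66] err [-0.  0. -0.] [-0. -0. -0.]
(0.44, -0.1, 0.25) 33 80
[ 0.55  0.35 -0.41  2.29  1.54  0.02  0.08] err [-12.4   8.6 -35.2] [-0.1 -2.  -0.1]
[ 0.98  0.62 -1.31  2.44  1.82  0.65 -1.72] err [-0.  0. -0.] [-0. -0. -0.]
[ 0.8   0.77 -1.11  2.31  1.59  0.68 -1.46] err [ 0. -0.  0.] [0. 0. 0.]
[ 0.74  0.93 -1.09  2.3   1.78  0.78 -1.6 ] err [-0.  0. -0.] [-0. -0. -0.]
[ 0.74  0.95 -1.09  2.33  1.83  0.8  -1.65] err [-0.  0. -0.] [-0. -0. -0.]
(0.44, -0.1, 0.25) 33 140
[ 0.62  0.44 -0.63  2.14  0.68  0.35  1.94] err [ 0. -0.  0.] [0. 0. 0.]
[ 0.76  0.43 -0.79  2.35  1.89  0.25  0.73] err [ -7.8   3.7 -15.6] [-0.1 -1.9 -0. ]
[ 1.03  0.69 -1.48  2.44  1.73  0.78 -1.66] err [-0.  0. -0.] [-0. -0. -0.]
[ 0.86  0.84 -1.29  2.31  1.55  0.83 -1.44] err [ 0. -0.  0.] [0. 0. 0.]
[ 0.79  0.99 -1.23  2.3   1.73  0.91 -1.56] err [-0.  0. -0.] [-0. -0. -0.]
[ 0.79  1.01 -1.23  2.33  1.77  0.93 -1.6 ] err [-0.  0. -0.] [-0. -0. -0.]
(0.44, -0.1, 0.25) 36 140
[ 0.62  0.44 -0.63  2.14  0.68  0.35  1.94] err [ 0. -0.  0.] [0. 0. 0.]
[ 0.66  0.38 -0.58  2.3   2.04  0.11  0.63] err [-24.4  10.7 -32.7] [-0.1 -3.1 -0.1]
[ 1.04  0.71 -1.5   2.45  1.79  0.8  -1.69] err [-9.4  3.8 -6.9] [-0.1 -0.2 -0. ]
[ 0.85  0.84 -1.29  2.31  1.55  0.83 -1.45] err [ 0. -0.  0.] [0. 0. 0.]
[ 0.79  0.99 -1.23  2.3   1.73  0.91 -1.56] err [-0.  0. -0.] [-0. -0. -0.]
[ 0.79  1.01 -1.23  2.33  1.77  0.93 -1.6 ] err [-0.  0. -0.] [-0. -0. -0.]
```

```bash
python3 - <<'E'
from plan import *
np.set_printoptions(precision=4,suppress=True)
a=Rn.from_rotvec(np.array([-.342,-.009,.94])*.61)
for k in(0,.05,.1,.15,.2,.235): print(k,(Rn.from_rotvec(RS[:,1]*-k)*a).as_rotvec())
E
```

```text
0 [-0.2086 -0.0055  0.5734]
0.05 [-0.2217 -0.0543  0.5681]
0.1 [-0.2346 -0.1031  0.5625]
0.15 [-0.2475 -0.1518  0.5567]
0.2 [-0.2603 -0.2006  0.5506]
0.235 [-0.2692 -0.2348  0.5462]
```

>>> servo_tool(offset=[[0, 0, 0], [0, 0, 0], [0, 0, 0], [0, 0, 0], [-0.003, 0, -0.002], [-0.006, 0, -0.005], [-0.009, 0, -0.008], [-0.012, 0, -0.01], [-0.012, 0, -0.01], [-0.012, 0, -0.01], [-0.012, 0, -0.01], [-0.012, 0, -0.01]], rot=[[-0.052, -0.0014, 0.143], [-0.104, -0.0027, 0.287], [-0.156, -0.004, 0.43], [-0.2086, -0.0055, 0.5734], [-0.2217, -0.0543, 0.5681], [-0.2346, -0.1031, 0.5625], [-0.2475, -0.1518, 0.5567], [-0.2603, -0.2006, 0.5506], [-0.2692, -0.2348, 0.5462], [-0.2692, -0.2348, 0.5462], [-0.2692, -0.2348, 0.5462], [-0.2692, -0.2348, 0.5462]], grip=[-1, -1, -1, -1, -1, -1, -1, -1, -1, -1, -1, -1])

```text
time_s: 10.35
eef_pos: [0.4555, -0.1113, 0.2873]
eef_rot: [-0.594, 2.539, -0.152]
force: [-0.1, -0.2, -2.1]
gripper_width: 0.0093
```

```bash
python3 chk.py
```

```text
t 10.35 pos [ 0.4555 -0.1113  0.2873] yang 113.09 z [ 0.5159  0.0095 -0.8566] F [-0.1 -0.2 -2.1] w 0.0093 q [ 0.51  0.35 -0.35  2.28  0.59  0.    1.65]
toB [ 0.0569 -0.0203  0.2595] rot to target (tool frame, deg) [  6.8626  11.2221 114.5163]
rot world rotvec to target [ 0.8643  0.1418 -1.8112] pitch 31.055396453124317
```

>>> servo_tool(offset=[[0, 0, 0], [0, 0, 0], [0, 0, 0], [0, 0, 0], [0, 0, 0], [0, 0, 0], [0, 0, 0], [0, 0, 0], [0, 0, 0], [0, 0, 0], [0, 0, 0], [0, 0, 0]], rot=[[-0.086, -0.0016, 0.143], [-0.172, -0.003, 0.286], [-0.258, -0.005, 0.429], [-0.344, -0.006, 0.571], [-0.43, -0.008, 0.714], [-0.516, -0.0095, 0.857], [-0.602, -0.011, 1.0], [-0.688, -0.013, 1.143], [-0.774, -0.014, 1.286], [-0.86, -0.016, 1.428], [-0.946, -0.017, 1.571], [-1.032, -0.019, 1.714]], grip=[-1, -1, -1, -1, -1, -1, -1, -1, -1, -1, -1, -1])

```text
time_s: 11.85
eef_pos: [0.4556, -0.1113, 0.2873]
eef_rot: [-2.697, 0.947, -0.744]
force: [0.3, 0.1, -2.2]
gripper_width: 0.0095
```

```bash
python3 chk.py
```

```text
t 11.85 pos [ 0.4556 -0.1113  0.2873] yang -124.39 z [ 0.5156  0.0106 -0.8568] F [ 0.3  0.1 -2.2] w 0.0095 q [ 0.57  0.35 -0.44  2.28  1.43  0.04  2.82]
toB [ 0.057  -0.0202  0.2595] rot to target (tool frame, deg) [   5.992   -12.4534 -129.6153]
rot world rotvec to target [-0.9803  0.0797  2.0514] pitch 31.035731356162362
```

```bash
cat > s6.py <<'E'
from sim import *
from plant import get_state
S=get_state();q0=S["qpos"];P0,R0=fk(q0)
# current yaw relative
Y=230
for nm,seq in (("A",[((.45,-.105,.27),0,38)]),("B",[((.4556,-.111,.287),-12,31),((.45,-.105,.27),-12,38)]),("C",[((.42,-.10,.25),0,33)]),("D",[((.42,-.105,.27),0,38)]),):
   print(nm)
   q=q0.copy()
   for pos,ro,pi in seq: q=run(q,[(*posey(*pos,ro,pi,Y),10)])
   for y in np.linspace(Y,0,12)[1:]: q=run(q,[(*posey(*pos,ro,pi,y),2)],verbose=(y==0 or 110<y<130))
   q=run(q,[(*pose(*plan.bw(.015,-.009,.15),0,20),12),(*pose(*plan.bw(.015,-.009,.09),0,20),10),(*pose(*plan.bw(.005,-.009,.085),0,20),10)])
E
python3 s6.py
```

```text
A
[ 0.95  0.52 -1.12  2.45  2.14  0.49  2.05] err [-2.3  1.  -1.8] [-0.  -0.1 -0. ]
[ 1.08  0.68 -1.52  2.45  1.82  0.78  0.48] err [-1.8  0.7 -1.4] [-0. -0. -0.]
[ 1.09  0.71 -1.57  2.45  1.79  0.83 -1.68] err [-1.8  0.7 -1.4] [-0. -0. -0.]
[ 0.87  0.87 -1.33  2.31  1.54  0.88 -1.44] err [ 0. -0.  0.] [0. 0. 0.]
[ 0.8   1.01 -1.27  2.3   1.72  0.95 -1.54] err [-0.  0. -0.] [-0. -0. -0.]
[ 0.8   1.03 -1.27  2.33  1.75  0.97 -1.59] err [-0.  0. -0.] [-0. -0. -0.]
B
[ 0.46  0.35 -0.58  2.33  1.69  0.41  2.36] err [-0.  0. -0.] [-0. -0. -0.]
[ 0.55  0.42 -0.77  2.45  2.07  0.61  1.92] err [-13.6   2.4 -10.2] [-0.1 -0.3  0. ]
[ 0.75  0.51 -1.15  2.45  1.87  0.81  0.27] err [-13.6   2.4 -10.2] [-0.1 -0.3  0. ]
[ 0.86  0.64 -1.47  2.45  1.73  1.05 -1.82] err [-13.6   2.4 -10.2] [-0.1 -0.3  0. ]
[ 0.87  0.88 -1.35  2.31  1.54  0.89 -1.44] err [ 0. -0.  0.] [0. 0. 0.]
[ 0.81  1.02 -1.29  2.3   1.71  0.96 -1.54] err [-0.  0. -0.] [-0. -0. -0.]
[ 0.81  1.04 -1.29  2.33  1.75  0.98 -1.58] err [-0.  0. -0.] [-0. -0. -0.]
C
[ 0.89  0.48 -1.01  2.45  2.05  0.4   2.13] err [-9.8  4.  -7.7] [-0.1 -0
[... 179 characters left out ...]
  0.88 -1.36  2.31  1.54  0.9  -1.44] err [ 0. -0.  0.] [0. 0. 0.]
[ 0.81  1.03 -1.3   2.3   1.71  0.97 -1.54] err [-0.  0. -0.] [-0. -0. -0.]
[ 0.81  1.04 -1.3   2.33  1.75  0.99 -1.58] err [-0.  0. -0.] [-0. -0. -0.]
D
[ 1.02  0.46 -1.12  2.45  2.13  0.41  2.08] err [-16.4   7.7 -14.3] [-0.1 -0.4 -0.1]
[ 1.16  0.62 -1.52  2.45  1.78  0.69  0.54] err [-16.4   7.7 -14.3] [-0.1 -0.4 -0.1]
[ 1.16  0.65 -1.57  2.45  1.75  0.73 -1.63] err [-16.4   7.7 -14.3] [-0.1 -0.4 -0.1]
[ 0.86  0.85 -1.3   2.31  1.55  0.84 -1.44] err [ 0. -0.  0.] [0. 0. 0.]
[ 0.79  1.   -1.24  2.3   1.73  0.92 -1.55] err [-0.  0. -0.] [-0. -0. -0.]
[ 0.79  1.02 -1.24  2.33  1.77  0.94 -1.6 ] err [-0.  0. -0.] [-0. -0. -0.]
```

>>> servo_tool(offset=[[0, 0, -0.002], [-0.001, 0.001, -0.005], [-0.002, 0.002, -0.008], [-0.003, 0.003, -0.011], [-0.004, 0.004, -0.014], [-0.005, 0.005, -0.017], [-0.005, 0.006, -0.02], [-0.005, 0.006, -0.02], [-0.005, 0.006, -0.02], [-0.005, 0.006, -0.02]], rot=[[0, -0.005, 0], [0, -0.015, 0], [0, -0.025, 0], [0, -0.035, 0], [0, -0.045, 0], [0, -0.055, 0], [0, -0.065, 0], [0, -0.075, 0], [0, -0.08, 0], [0, -0.08, 0]], grip=[-1, -1, -1, -1, -1, -1, -1, -1, -1, -1])

```text
time_s: 13.1
eef_pos: [0.4505, -0.1056, 0.2675]
eef_rot: [-2.642, 0.936, -0.844]
force: [0.7, 0.3, -1.9]
gripper_width: 0.0095
```

```bash
python3 chk.py
```

```text
t 13.1 pos [ 0.4505 -0.1056  0.2675] yang -123.29 z [ 0.5825  0.0102 -0.8128] F [ 0.7  0.3 -1.9] w 0.0095 q [ 0.9   0.52 -1.04  2.42  2.1   0.45  2.1 ]
toB [ 0.0455 -0.0144  0.2425] rot to target (tool frame, deg) [   8.5123  -17.625  -129.428 ]
rot world rotvec to target [-1.0651  0.1215  2.0175] pitch 35.62628350027786
```

>>> servo_tool(offset=[[0, 0, 0], [0, 0, 0], [0, 0, 0], [0, 0, 0], [0, 0, 0], [0, 0, 0], [0, 0, 0], [0, 0, 0], [0, 0, 0], [0, 0, 0], [0, 0, 0], [0, 0, 0]], rot=[[0.0947, 0.0017, -0.1321], [0.1894, 0.0034, -0.2642], [0.2841, 0.0051, -0.3963], [0.3788, 0.0068, -0.5284], [0.4735, 0.0085, -0.6605], [0.5682, 0.0102, -0.7926], [0.6629, 0.0119, -0.9247], [0.7576, 0.0136, -1.0568], [0.8523, 0.0153, -1.1889], [0.947, 0.017, -1.321], [1.0417, 0.0187, -1.4531], [1.1364, 0.0204, -1.5852]], grip=[-1, -1, -1, -1, -1, -1, -1, -1, -1, -1, -1, -1])

```text
time_s: 14.6
eef_pos: [0.4505, -0.1056, 0.2674]
eef_rot: [-0.632, 2.451, -0.189]
force: [-0.1, 0.5, -2.6]
gripper_width: 0.0092
```

```bash
python3 chk.py
```

```text
t 14.6 pos [ 0.4505 -0.1056  0.2674] yang 114.33 z [ 0.582   0.0103 -0.8131] F [-0.1  0.5 -2.6] w 0.0092 q [ 1.05  0.7  -1.45  2.41  1.78  0.76  0.41]
toB [ 0.0455 -0.0144  0.2425] rot to target (tool frame, deg) [  9.4255  16.1438 116.684 ]
rot world rotvec to target [ 0.9568  0.1889 -1.8173] pitch 35.59277427131161
```

>>> servo_tool(offset=[[0, 0, 0], [0, 0, 0], [0, 0, 0], [0, 0, 0], [0, 0, 0], [0, 0, 0], [0, 0.001, -0.003], [0, 0.002, -0.006], [0, 0.003, -0.01], [0, 0.004, -0.014], [0, 0.005, -0.017], [0, 0.005, -0.02]], rot=[[0.0797, 0.0157, -0.1514], [0.1595, 0.0315, -0.3029], [0.2392, 0.0472, -0.4543], [0.3189, 0.063, -0.6058], [0.3987, 0.0787, -0.7572], [0.4784, 0.0945, -0.9087], [0.5581, 0.1102, -1.0601], [0.6379, 0.1259, -1.2115], [0.7176, 0.1417, -1.363], [0.7973, 0.1574, -1.5144], [0.8771, 0.1732, -1.6659], [0.9568, 0.1889, -1.8173]], grip=[-1, -1, -1, -1, -1, -1, -1, -1, -1, -1, -1, -1])

```text
time_s: 16.1
eef_pos: [0.4506, -0.1005, 0.2475]
eef_rot: [2.008, 2.06, 0.363]
force: [0.5, -0.3, -3.4]
gripper_width: 0.0095
```

```bash
python3 chk.py; python3 - <<'E'
from plan import *
from plant import *
np.set_printoptions(precision=4,suppress=True)
s=get_state()
print(bw(.015,-.009,.15)-s["eef_pos"],bw(.015,-.009,.11)-s["eef_pos"])
im=capture("scene");cv2.imwrite("pics/scene4.png",im);cv2.imwrite("pics/a8.png",cv2.resize(im[100:330,90:290],None,fx=3.4,fy=3.4,interpolation=2))
E
```

```text
t 16.1 pos [ 0.4506 -0.1005  0.2475] yang 1.46 z [ 0.3414  0.0088 -0.9399] F [ 0.5 -0.3 -3.4] w 0.0095 q [ 0.94  0.7  -1.36  2.17  1.23  0.8  -1.12]
toB [ 0.0389 -0.0093  0.2236] rot to target (tool frame, deg) [-0.032  -0.0069  0.0002]
rot world rotvec to target [-0.0001 -0.0006 -0.    ] pitch 19.96104897750144
[ 0.0027  0.0004 -0.0774] [ 0.0164  0.0007 -0.115 ]
```

View pics/a8.png

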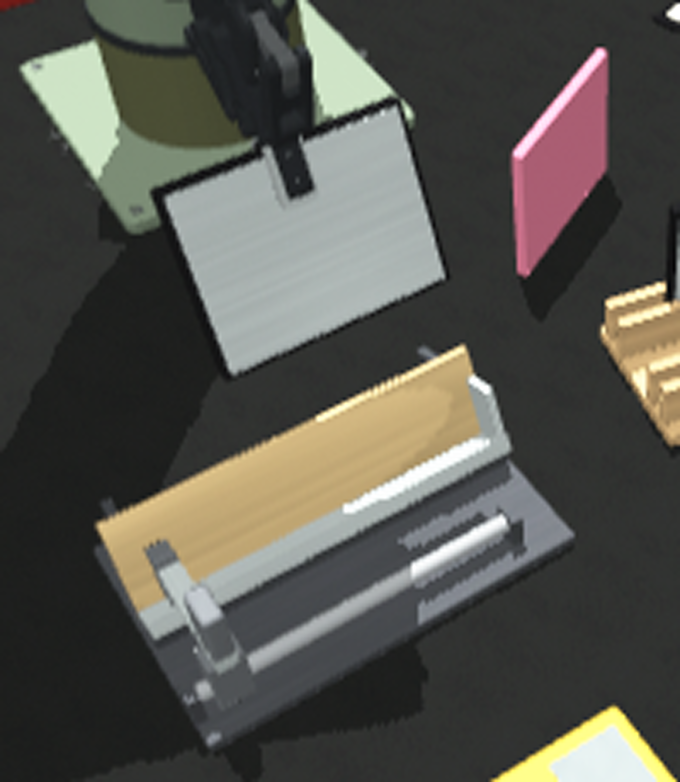

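The orientation is now exact, with the mirror facing out. I'll recheck how the glass sits in the grip before lowering it.

```bash
python3 - <<'E'
from gfit import *
np.set_printoptions(precision=4,suppress=True)
s,R=st()
o=np.array([[166,194],[398,106],[445,278],[233,375]]);o=(o+.5)/3.4-.5+[90,100]
r=gfit(s["eef_pos"],R,o);print(r.x,np.degrees(r.x[2]));print(r.fun.reshape(-1,2))
E
```

```text
t 16.15 pos [ 0.4506 -0.1009  0.2471] yang 0.86 z [ 0.3404  0.0096 -0.9402] F [-1.  -1.9 -3.3] w 0.0091 q [ 0.94  0.71 -1.35  2.17  1.23  0.8  -1.13]
[ 0.0047 -0.0852 -0.0068  0.0044] -0.38677536359054376
[[-0.2056  0.5102]
 [ 0.3259  0.0795]
 [ 0.3365 -0.1422]
 [-0.4043 -0.4864]]
```

>>> servo_tool(offset=[[0.001, 0, -0.01], [0.003, -0.001, -0.025], [0.006, -0.001, -0.042], [0.009, -0.002, -0.06], [0.011, -0.002, -0.078], [0.013, -0.0023, -0.095], [0.0147, -0.0023, -0.11], [0.0175, -0.002, -0.1175], [0.02, -0.002, -0.125], [0.022, -0.002, -0.131], [0.0235, -0.002, -0.135], [0.0235, -0.002, -0.135]], rot=[[0, 0, 0], [0, 0, 0], [0, 0, 0], [0, 0, 0], [0, 0, 0], [0, 0, 0], [0, 0, 0], [0, 0, 0], [0, 0, 0], [0, 0, 0], [0, 0, 0], [0, 0, 0]], grip=[-1, -1, -1, -1, -1, -1, -1, -1, -1, -1, -1, -1])

```text
time_s: 17.65
eef_pos: [0.474, -0.1026, 0.1123]
eef_rot: [2.001, 2.064, 0.361]
force: [0.4, 0.1, -2.1]
gripper_width: 0.0092
```

```bash
python3 chk.py; python3 - <<'E'
from plan import *
from plant import *
for n in CM:
    im=capture(n);cv2.imwrite(f"pics/{n}5.png",im)
    o=(100,180) if n=="scene" else (290,160)
    cv2.imwrite(f"pics/b_{n}.png",cv2.resize(im[o[1]:o[1]+140,o[0]:o[0]+165],None,fx=4.5,fy=4.5,interpolation=2)[:600])
E
```

```text
t 17.65 pos [ 0.474  -0.1026  0.1123] yang 1.79 z [ 0.3417  0.0083 -0.9398] F [ 0.4  0.1 -2.1] w 0.0092 q [ 0.78  1.   -1.17  2.28  1.77  0.88 -1.55]
toB [ 0.0146 -0.012   0.0887] rot to target (tool frame, deg) [-0.0108  0.0222  0.3127]
rot world rotvec to target [ 0.0022 -0.0001 -0.005 ] pitch 19.983105737219294
```

View pics/b_scene.png

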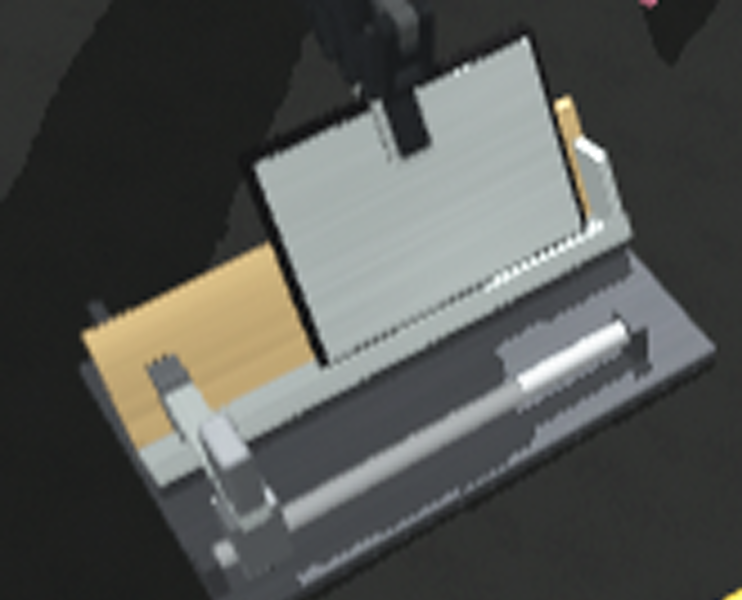

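View pics/b_top.png

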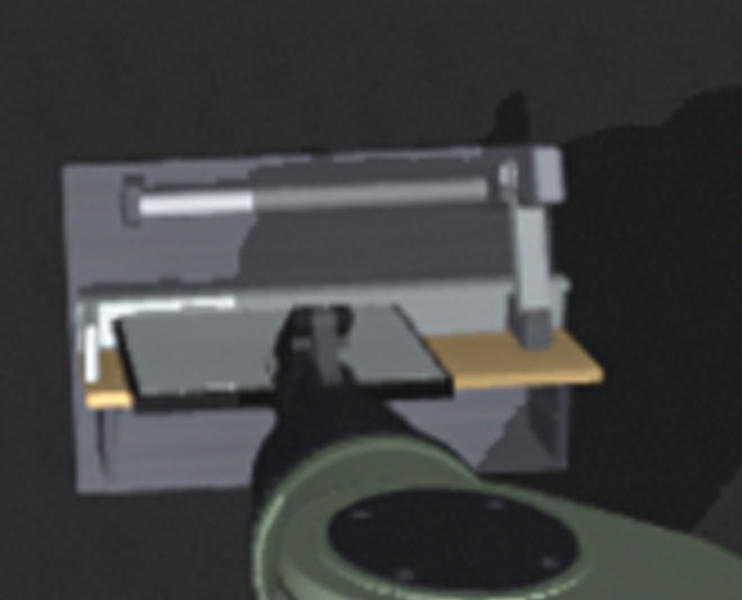

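The glass hangs just above the ledge, inside the lip and clear of the end plate. Next I move it back against the slope.

>>> servo_tool(offset=[[-0.002, 0, -0.0007], [-0.004, 0, -0.0014], [-0.006, 0, -0.002], [-0.0075, 0, -0.0027], [-0.0085, 0, -0.0031], [-0.0085, 0, -0.0031]], rot=[[0, 0, 0], [0, 0, 0], [0, 0, 0], [0, 0, 0], [0, 0, 0], [0, 0, 0]], grip=[-1, -1, -1, -1, -1, -1])

```text
time_s: 18.5
eef_pos: [0.4655, -0.1026, 0.1093]
eef_rot: [2.001, 2.064, 0.361]
force: [0.1, 0.7, -1.5]
gripper_width: 0.0092
```

```bash
python3 chk.py
```

```text
t 18.5 pos [ 0.4655 -0.1026  0.1093] yang 1.79 z [ 0.3418  0.0082 -0.9397] F [ 0.1  0.7 -1.5] w 0.0092 q [ 0.78  1.01 -1.18  2.31  1.79  0.89 -1.59]
toB [ 0.0055 -0.0118  0.0888] rot to target (tool frame, deg) [-0.0047  0.0271  0.3107]
rot world rotvec to target [ 0.0023 -0.     -0.0049] pitch 19.989407850442692
```

Not touching yet. I lower along the slope in small steps, watching the force.

>>> servo_tool(offset=[[0.0003, 0, -0.001], [0.0007, 0, -0.002], [0.001, 0, -0.0028], [0.001, 0, -0.0028]], rot=[[0, 0, 0], [0, 0, 0], [0, 0, 0], [0, 0, 0]], grip=[-1, -1, -1, -1])

```text
time_s: 19.0
eef_pos: [0.4665, -0.1026, 0.1065]
eef_rot: [2.001, 2.064, 0.362]
force: [-0.6, -0.1, -1.8]
gripper_width: 0.0094
```

```bash
python3 chk.py
```

```text
t 19.0 pos [ 0.4665 -0.1026  0.1065] yang 1.79 z [ 0.3418  0.0083 -0.9397] F [-0.6 -0.1 -1.8] w 0.0094 q [ 0.78  1.02 -1.18  2.31  1.8   0.89 -1.59]
toB [ 0.0055 -0.0118  0.0858] rot to target (tool frame, deg) [-0.0059  0.0215  0.3124]
rot world rotvec to target [ 0.0022 -0.     -0.005 ] pitch 19.988032735528787
```

>>> servo_tool(offset=[[0.0003, 0, -0.0009], [0.0006, 0, -0.0017], [0.0006, 0, -0.0017], [0.0006, 0, -0.0017]], rot=[[0, 0, 0], [0, 0, 0], [0, 0, 0], [0, 0, 0]], grip=[-1, -1, -1, -1])

```text
time_s: 19.5
eef_pos: [0.4667, -0.1026, 0.1063]
eef_rot: [1.999, 2.064, 0.362]
force: [-23.4, -4.8, 51.1]
gripper_width: 0.0093
```

```bash
python3 chk.py
```

```text
t 19.5 pos [ 0.4667 -0.1026  0.1063] yang 1.87 z [ 0.3434  0.0072 -0.9392] F [-23.4  -4.8  51.1] w 0.0093 q [ 0.78  1.02 -1.18  2.31  1.81  0.9  -1.59]
toB [ 0.0057 -0.0119  0.0855] rot to target (tool frame, deg) [0.0871 0.0877 0.3917]
rot world rotvec to target [ 0.0037  0.0016 -0.0059] pitch 20.082996829058388
```

The ledge contact is firm (56 N for a 1.6 mm overtravel), so I'm backing off nearly all of it.

>>> servo_tool(offset=[[-0.0005, 0, 0.0013], [-0.0005, 0, 0.0013], [-0.0005, 0, 0.0013]], rot=[[0, 0, 0], [0, 0, 0], [0, 0, 0]], grip=[-1, -1, -1])

```text
time_s: 19.88
eef_pos: [0.4666, -0.1027, 0.1063]
eef_rot: [2.001, 2.064, 0.361]
force: [-5.2, -2.1, 10.3]
gripper_width: 0.0093
```

```bash
python3 chk.py
```

```text
t 19.875 pos [ 0.4666 -0.1027  0.1063] yang 1.79 z [ 0.3422  0.0078 -0.9396] F [-5.2 -2.1 10.3] w 0.0093 q [ 0.78  1.02 -1.18  2.31  1.8   0.89 -1.59]
toB [ 0.0056 -0.0119  0.0856] rot to target (tool frame, deg) [0.0162 0.0503 0.318 ]
rot world rotvec to target [ 0.0027  0.0004 -0.0049] pitch 20.01096555467147
```

>>> servo_tool(offset=[[-0.0005, 0, -0.0002], [-0.001, 0, -0.0003], [-0.001, 0, -0.0003]], rot=[[0, 0, 0], [0, 0, 0], [0, 0, 0]], grip=[-1, -1, -1])

```text
time_s: 20.25
eef_pos: [0.466, -0.1027, 0.1061]
eef_rot: [2.001, 2.063, 0.362]
force: [-0.5, -2.1, 7.1]
gripper_width: 0.0093
```

```bash
python3 chk.py
```

```text
t 20.25 pos [ 0.466  -0.1027  0.1061] yang 1.78 z [ 0.343   0.0078 -0.9393] F [-0.5 -2.1  7.1] w 0.0093 q [ 0.78  1.02 -1.18  2.32  1.81  0.9  -1.6 ]
toB [ 0.005  -0.0119  0.0856] rot to target (tool frame, deg) [0.062  0.0524 0.3067]
rot world rotvec to target [ 0.0027  0.0011 -0.0047] pitch 20.056750649489928
```

>>> servo_tool(offset=[[-0.0005, 0, -0.0002], [-0.001, 0, -0.0003], [-0.001, 0, -0.0003]], rot=[[0, 0, 0], [0, 0, 0], [0, 0, 0]], grip=[-1, -1, -1])

```text
time_s: 20.62
eef_pos: [0.4654, -0.1026, 0.1059]
eef_rot: [2.001, 2.063, 0.363]
force: [3.9, -1.5, 4.8]
gripper_width: 0.0093
```

```bash
python3 chk.py
```

```text
t 20.625 pos [ 0.4654 -0.1026  0.1059] yang 1.78 z [ 0.3436  0.0081 -0.9391] F [ 3.9 -1.5  4.8] w 0.0093 q [ 0.78  1.02 -1.18  2.32  1.81  0.9  -1.6 ]
toB [ 0.0043 -0.0118  0.0856] rot to target (tool frame, deg) [0.0995 0.0374 0.3009]
rot world rotvec to target [ 0.0024  0.0018 -0.0047] pitch 20.093857769140126
```

Contact with both ledge and slope is confirmed, at a few newtons each. I open gently.

>>> servo_tool(offset=[[0, 0, 0], [0, 0, 0], [0, 0, 0], [0, 0, 0], [0, 0, 0], [0, 0, 0]], rot=[[0, 0, 0], [0, 0, 0], [0, 0, 0], [0, 0, 0], [0, 0, 0], [0, 0, 0]], grip=[-0.75, -0.65, -0.55, -0.45, -0.35, -0.3])

```text
time_s: 21.38
eef_pos: [0.4645, -0.1026, 0.1055]
eef_rot: [2.001, 2.064, 0.361]
force: [0.3, 0.0, -0.4]
gripper_width: 0.0299
```

```bash
python3 chk.py; python3 - <<'E'
from plan import *
from plant import *
for n in CM:
    im=capture(n);cv2.imwrite(f"pics/{n}6.png",im)
    o=(100,180) if n=="scene" else (290,160)
    cv2.imwrite(f"pics/c_{n}.png",cv2.resize(im[o[1]:o[1]+140,o[0]:o[0]+165],None,fx=4.5,fy=4.5,interpolation=2)[:600])
E
```

```text
t 21.375 pos [ 0.4645 -0.1026  0.1055] yang 1.78 z [ 0.3418  0.0082 -0.9397] F [ 0.3  0.  -0.4] w 0.0299 q [ 0.78  1.02 -1.18  2.32  1.81  0.9  -1.6 ]
toB [ 0.0034 -0.0118  0.0855] rot to target (tool frame, deg) [-0.0068  0.0304  0.307 ]
rot world rotvec to target [ 0.0023 -0.0001 -0.0049] pitch 19.98741541109775
```

View pics/c_scene.png

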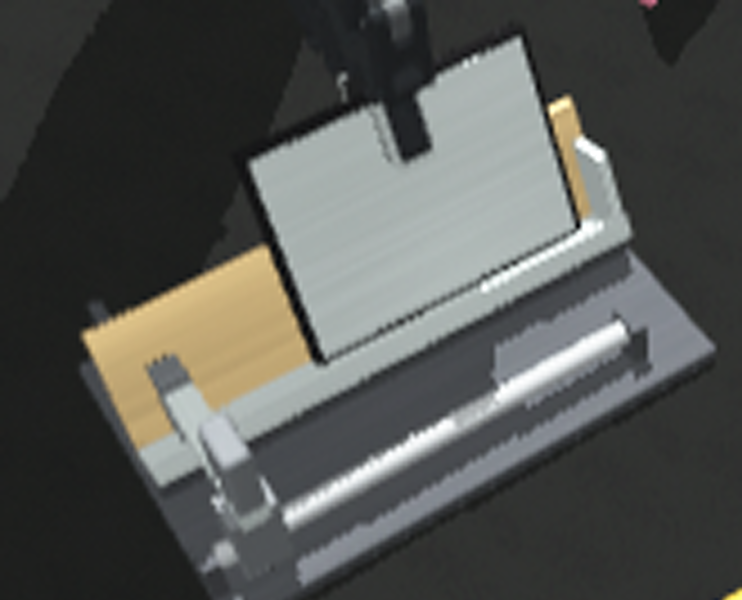

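```bash
cat > s7.py <<'E'
from sim import *
from plant import get_state
q0=get_state()["qpos"]
def L(x,y,z): return Rn.from_euler('z',plan.SP[2]).apply([x,y,z])+[plan.SP[0],plan.SP[1],0]
P0=get_state()["eef_pos"];U=P0+plan.RS[:,2]*.08
for p in(20,10,0):
    print(p);run(q0.copy(),[(*pose(*U,0,20),6),(*pose(.47,-.18,.24,0,p),8),(*pose(*L(.0745,-.185,.2),0,p),8),(*pose(*L(.0745,-.185,.072),0,p),8),(*pose(*L(.0745,-.10,.072),0,p),8)])
for x in (L(.0745,-.185,.2),L(.0745,-.185,.072),L(.0745,-.165,.072),L(.0745,-.1,.072)): print(np.round(x,4))
E
python3 s7.py
```

```text
20
[ 0.87  0.78 -1.25  2.34  1.54  0.76 -1.44] err [ 0. -0.  0.] [0. 0. 0.]
[ 1.09  0.75 -1.32  2.06  1.15  0.8  -0.82] err [ 0. -0.  0.] [0. 0. 0.]
[ 1.04  0.97 -1.26  1.68  1.14  0.93 -0.49] err [ 0. -0.  0.] [0. 0. 0.]
[ 0.99  1.14 -1.11  1.78  1.45  0.78 -0.72] err [-0.  0. -0.] [-0. -0. -0.]
[ 0.86  1.11 -1.11  1.92  1.59  0.81 -1.05] err [-0.  0. -0.] [-0. -0. -0.]
10
[ 0.87  0.78 -1.25  2.34  1.54  0.76 -1.44] err [ 0. -0.  0.] [0. 0. 0.]
[ 1.01  0.79 -1.32  1.9   0.96  1.03 -0.65] err [ 0.  0. -0.] [-0.  0. -0.]
[ 0.95  0.99 -1.24  1.5   1.01  1.17 -0.37] err [ 0. -0.  0.] [0. 0. 0.]
[ 0.92  1.15 -1.12  1.61  1.22  0.99 -0.52] err [ 0.  0. -0.] [-0. -0. -0.]
[ 0.81  1.12 -1.11  1.75  1.29  0.95 -0.78] err [-0.  0. -0.] [-0. -0. -0.]
0
[ 0.87  0.78 -1.25  2.34  1.54  0.76 -1.44] err [ 0. -0.  0.] [0. 0. 0.]
[ 0.92  0.83 -1.28  1.73  0.84  1.25 -0.55] err [ 0.  0. -0.] [-0.  0. -0.]
[ 0.85  1.02 -1.2   1.31  0.94  1.4  -0.27] err [ 0. -0.  0.] [0. 0. 0.]
[ 0.84  1.18 -1.12  1.42  1.09  1.22 -0.38] err [ 0. -0. -0.] [0. 0. 0.]
[ 0.74  1.15 -1.11  1.56  1.1   1.16 -0.6 ] err [-0.  0. -0.] [-0. -0. -0.]
[ 0.5695 -0.2732  0.2   ]
[ 0.5695 -0.2732  0.072 ]
[ 0.569  -0.2532  0.072 ]
[ 0.5673 -0.1882  0.072 ]
```

>>> servo_tool(offset=[[-0.002, 0, 0.006], [-0.006, 0, 0.018], [-0.012, 0, 0.034], [-0.018, 0, 0.052], [-0.023, -0.001, 0.066], [-0.025, -0.001, 0.08], [-0.02, -0.015, 0.1], [-0.01, -0.035, 0.12], [0.0, -0.06, 0.134], [0.02, -0.09, 0.134], [0.045, -0.12, 0.13], [0.07, -0.145, 0.12]], rot=[[0, 0, 0], [0, 0, 0], [0, 0, 0], [0, 0, 0], [0, 0, 0], [0, 0, 0], [-0.002, 0.08, 0], [-0.004, 0.16, 0], [-0.006, 0.24, 0], [-0.008, 0.31, 0], [-0.009, 0.349, 0], [-0.009, 0.349, 0]], grip=[-0.3, -0.3, -0.3, -0.3, -0.3, -0.3, -0.5, -0.8, -1, -1, -1, -1])

```text
time_s: 22.98
eef_pos: [0.5356, -0.2483, 0.2265]
eef_rot: [2.186, 2.255, 0.001]
force: [-0.0, 1.5, 0.5]
gripper_width: -0.0003
```

```bash
python3 chk.py; python3 - <<'E'
from plan import *
from plant import *
for n in CM:
    im=capture(n);cv2.imwrite(f"pics/{n}7.png",im)
    o=(100,180) if n=="scene" else (290,160)
    cv2.imwrite(f"pics/d_{n}.png",cv2.resize(im[o[1]:o[1]+140,o[0]:o[0]+165],None,fx=4.5,fy=4.5,interpolation=2)[:600])
print(spot_point("scene","stop_grip")[:2],spot_point("top","stop_grip")[:2])
E
```

```text
t 22.975 pos [ 0.5356 -0.2483  0.2265] yang 1.76 z [ 0.0013 -0.0001 -1.    ] F [-0.   1.5  0.5] w -0.0003 q [ 0.86  0.94 -1.16  1.42  0.87  1.34 -0.3 ]
toB [ 0.108  -0.1592  0.1762] rot to target (tool frame, deg) [-19.9233  -0.0448   0.3047]
rot world rotvec to target [ 0.0099 -0.3476 -0.0053] pitch 0.07684581644458043
[{'uv': [153.1, 279.5], 'confidence': 0.73}] [{'uv': [407.4, 199.8], 'confidence': 0.85}, {'uv': [122.4, 255.0], 'confidence': 0.21}]
```

View pics/d_scene.png

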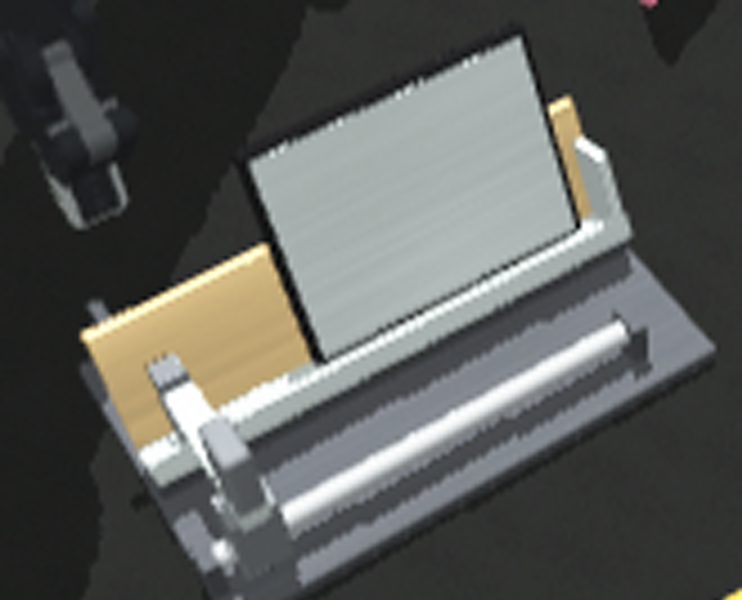

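View pics/d_top.png

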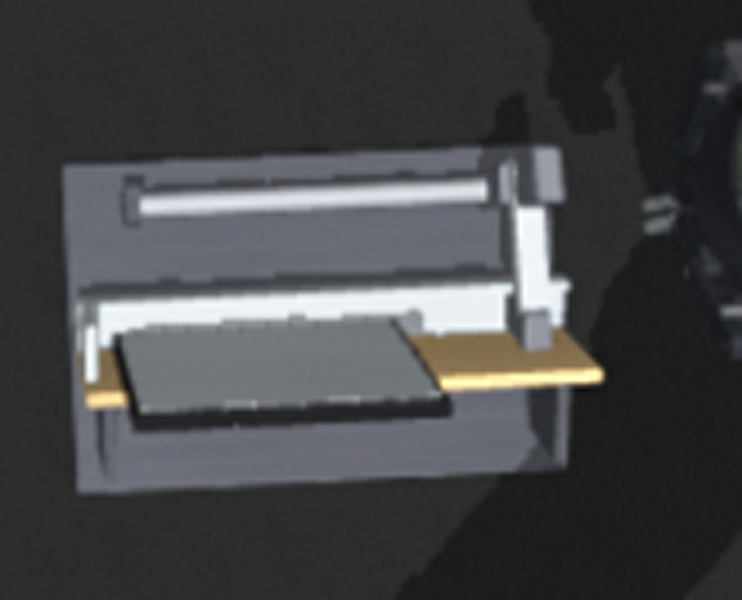

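The glass rests alone on the ledge against the slope, mirror out. I measure the tab top at top-view pixel (412,199), then place the closed fingers on its -y side.

```bash
python3 - <<'E'
from plan import *
np.set_printoptions(precision=4,suppress=True)
for u,v in((535,147),(563,147),(535,201),(563,201)):
    X=at_z("top",(290+(u+.5)/4.5-.5,160+(v+.5)/4.5-.5),.103);print(X, Rn.from_euler('z',-SP[2]).apply(X-[SP[0],SP[1],0]))
print(tri((153.1,279.5),(407.4,199.8)))
for y in(-.185,-.165,-.1): print(Rn.from_euler('z',SP[2]).apply([.072,y,.075])+[SP[0],SP[1],0])
E
```

```text
[ 0.5825 -0.2314  0.103 ] [ 0.0885 -0.1435  0.103 ]
[ 0.5822 -0.2454  0.103 ] [ 0.0879 -0.1575  0.103 ]
[ 0.5559 -0.2302  0.103 ] [ 0.062  -0.1416  0.103 ]
[ 0.5556 -0.2441  0.103 ] [ 0.0613 -0.1556  0.103 ]
(array([ 0.5675, -0.2308,  0.0903]), np.float64(0.0023029219284293814))
[ 0.567  -0.2733  0.075 ]
[ 0.5665 -0.2533  0.075 ]
[ 0.5648 -0.1883  0.075 ]
```

>>> servo_tool(offset=[[0.006, -0.006, -0.005], [0.018, -0.015, -0.015], [0.029, -0.023, -0.03], [0.0335, -0.027, -0.055], [0.0335, -0.027, -0.085], [0.0335, -0.027, -0.115], [0.0335, -0.027, -0.138], [0.0335, -0.027, -0.15], [0.0335, -0.027, -0.1505]], rot=[[0, 0, 0], [0, 0, 0], [0, 0, 0], [0, 0, 0], [0, 0, 0], [0, 0, 0], [0, 0, 0], [0, 0, 0], [0, 0, 0]], grip=[-1, -1, -1, -1, -1, -1, -1, -1, -1])

```text
time_s: 24.3
eef_pos: [0.568, -0.2745, 0.0746]
eef_rot: [-2.187, -2.255, 0.001]
force: [-0.1, 0.0, 0.5]
gripper_width: 0.0001
```

```bash
cat > loc.py <<'E'
from plan import *
import h
np.set_printoptions(precision=4,suppress=True)
s,R=h.st();print("local",Rn.from_euler('z',-SP[2]).apply(s["eef_pos"]-[SP[0],SP[1],0]))
E
python3 loc.py; python3 - <<'E'
from h import *
from plant import *
im=capture("scene");cv2.imwrite("pics/scene8.png",im);cv2.imwrite("pics/e.png",cv2.resize(im[180:330,90:270],None,fx=4,fy=4,interpolation=2))
E
```

```text
t 24.3 pos [ 0.568  -0.2745  0.0746] yang 1.77 z [-0.0005 -0.0002 -1.    ] F [-0.1  0.   0.5] w 0.0001 q [ 0.82  1.18 -1.05  1.4   1.05  1.17 -0.34]
local [ 0.073  -0.1862  0.0746]
```

View pics/e.png

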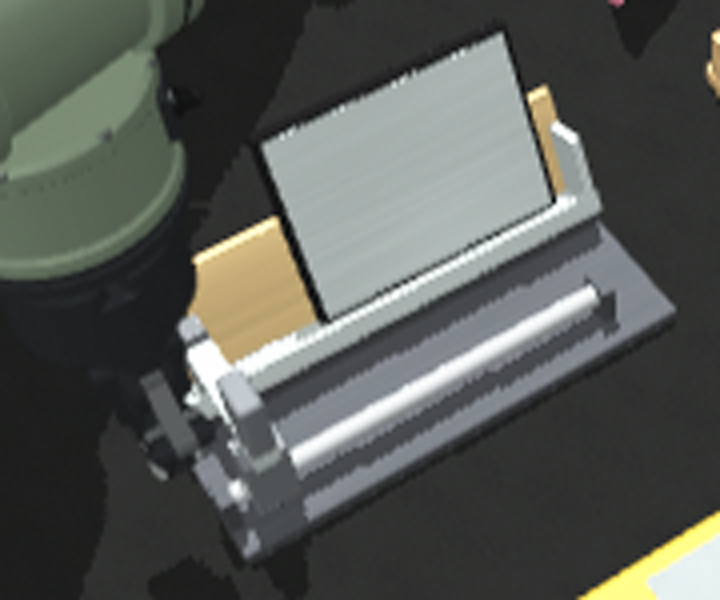

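>>> servo_tool(offset=[[0, 0.005, 0], [0, 0.011, 0], [-0.0004, 0.017, 0], [-0.0006, 0.023, 0], [-0.0008, 0.03, 0], [-0.001, 0.037, 0], [-0.0011, 0.044, 0], [-0.0013, 0.051, 0], [-0.0015, 0.058, 0], [-0.0016, 0.064, 0], [-0.0018, 0.069, 0], [-0.0018, 0.071, 0]], rot=[[0, 0, 0], [0, 0, 0], [0, 0, 0], [0, 0, 0], [0, 0, 0], [0, 0, 0], [0, 0, 0], [0, 0, 0], [0, 0, 0], [0, 0, 0], [0, 0, 0], [0, 0, 0]], grip=[-1, -1, -1, -1, -1, -1, -1, -1, -1, -1, -1, -1])

```text
time_s: 25.85
eef_pos: [0.5662, -0.2033, 0.075]
eef_rot: [2.186, 2.256, -0.001]
force: [-1.0, -2.5, 0.8]
gripper_width: 0.0002
```

```bash
python3 loc.py; python3 - <<'E'
from h import *
from plant import *
im=capture("scene");cv2.imwrite("pics/scene9.png",im);cv2.imwrite("pics/f.png",cv2.resize(im[180:330,90:270],None,fx=4,fy=4,interpolation=2))
E
```

```text
t 25.85 pos [ 0.5662 -0.2033  0.075 ] yang 1.78 z [-0.0002 -0.0006 -1.    ] F [-1.  -2.5  0.8] w 0.0002 q [ 0.73  1.14 -1.04  1.52  1.06  1.12 -0.52]
local [ 0.073 -0.115  0.075]
```

View pics/f.png

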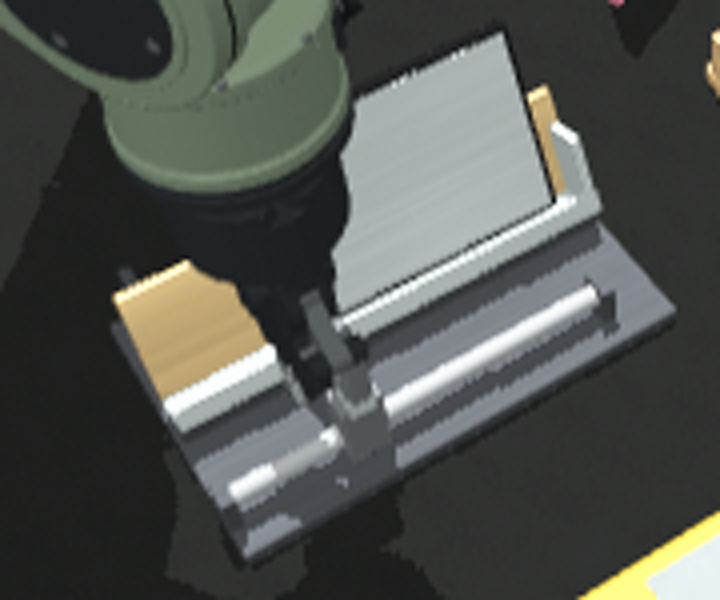

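>>> servo_tool(offset=[[0, 0.0015, 0], [-0.0001, 0.003, 0], [-0.0001, 0.0045, 0], [-0.0002, 0.006, 0], [-0.0002, 0.0075, 0], [-0.0002, 0.009, 0], [-0.0003, 0.0095, 0]], rot=[[0, 0, 0], [0, 0, 0], [0, 0, 0], [0, 0, 0], [0, 0, 0], [0, 0, 0], [0, 0, 0]], grip=[-1, -1, -1, -1, -1, -1, -1])

```text
time_s: 26.78
eef_pos: [0.566, -0.194, 0.075]
eef_rot: [2.187, 2.255, -0.001]
force: [1.3, -2.9, -1.6]
gripper_width: 0.0001
```

```bash
python3 loc.py
```

```text
t 26.775 pos [ 0.566 -0.194  0.075] yang 1.77 z [-0.     -0.0007 -1.    ] F [ 1.3 -2.9 -1.6] w 0.0001 q [ 0.72  1.14 -1.04  1.53  1.07  1.11 -0.54]
local [ 0.073  -0.1058  0.075 ]
```

Continuing in 1 mm rows, since contact with the end plate should come within about 6 mm.

>>> servo_tool(offset=[[0, 0.001, 0], [0, 0.002, 0], [-0.0001, 0.003, 0], [-0.0001, 0.0035, 0]], rot=[[0, 0, 0], [0, 0, 0], [0, 0, 0], [0, 0, 0]], grip=[-1, -1, -1, -1])

```text
time_s: 27.28
eef_pos: [0.5659, -0.1905, 0.075]
eef_rot: [2.187, 2.255, -0.001]
force: [0.7, -3.0, -1.8]
gripper_width: -0.0
```

```bash
python3 loc.py; python3 - <<'E'
from h import *
from plant import *
im=capture("scene");cv2.imwrite("pics/scene10.png",im);cv2.imwrite("pics/g.png",cv2.resize(im[180:330,90:270],None,fx=4,fy=4,interpolation=2))
E
```

```text
t 27.275 pos [ 0.5659 -0.1905  0.075 ] yang 1.77 z [-0.     -0.0006 -1.    ] F [ 0.7 -3.  -1.8] w -0.0 q [ 0.72  1.14 -1.04  1.54  1.07  1.11 -0.55]
local [ 0.073  -0.1022  0.075 ]
```

View pics/g.png

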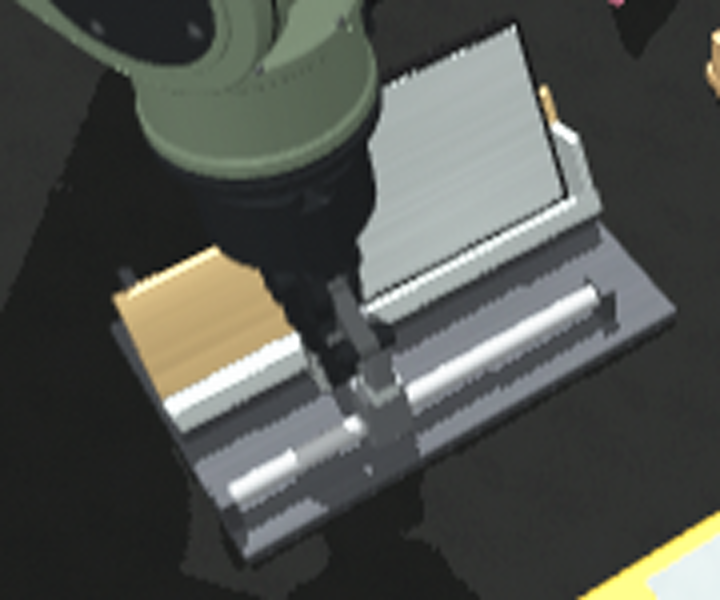

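The glass is being carried along and its right edge is nearing the end plate. Small steps now.

>>> servo_tool(offset=[[0, 0.0006, 0], [0, 0.0012, 0], [0, 0.0012, 0]], rot=[[0, 0, 0], [0, 0, 0], [0, 0, 0]], grip=[-1, -1, -1])

```text
time_s: 27.7
eef_pos: [0.5659, -0.1893, 0.075]
eef_rot: [2.187, 2.255, -0.001]
force: [-0.2, -1.5, -0.6]
gripper_width: 0.0
```

>>> servo_tool(offset=[[0, 0.0006, 0], [0, 0.001, 0], [0, 0.001, 0]], rot=[[0, 0, 0], [0, 0, 0], [0, 0, 0]], grip=[-1, -1, -1])

```text
time_s: 28.08
eef_pos: [0.5658, -0.1883, 0.075]
eef_rot: [2.187, 2.255, -0.001]
force: [-0.1, -2.3, -1.4]
gripper_width: -0.0001
```

>>> servo_tool(offset=[[0, 0.0005, 0], [0, 0.0008, 0], [0, 0.0008, 0]], rot=[[0, 0, 0], [0, 0, 0], [0, 0, 0]], grip=[-1, -1, -1])

```text
time_s: 28.45
eef_pos: [0.5658, -0.1881, 0.0751]
eef_rot: [2.187, 2.254, -0.002]
force: [0.2, -5.8, -0.9]
gripper_width: 0.0006
```

>>> servo_tool(offset=[[0, 0.0004, 0], [0, 0.0006, 0], [0, 0.0006, 0]], rot=[[0, 0, 0], [0, 0, 0], [0, 0, 0]], grip=[-1, -1, -1])

```text
time_s: 28.82
eef_pos: [0.5658, -0.1881, 0.075]
eef_rot: [2.187, 2.253, -0.003]
force: [0.2, -9.1, -0.8]
gripper_width: 0.0002
```

```bash
python3 loc.py; python3 - <<'E'
from h import *
from plant import *
im=capture("scene");cv2.imwrite("pics/scene11.png",im);cv2.imwrite("pics/g2.png",cv2.resize(im[180:260,170:270],None,fx=7,fy=7,interpolation=2))
E
```

```text
t 28.825 pos [ 0.5658 -0.1881  0.075 ] yang 1.71 z [-0.0001 -0.0024 -1.    ] F [ 0.2 -9.1 -0.8] w 0.0002 q [ 0.71  1.14 -1.04  1.54  1.07  1.11 -0.56]
local [ 0.073  -0.0998  0.075 ]
```

View pics/g2.png

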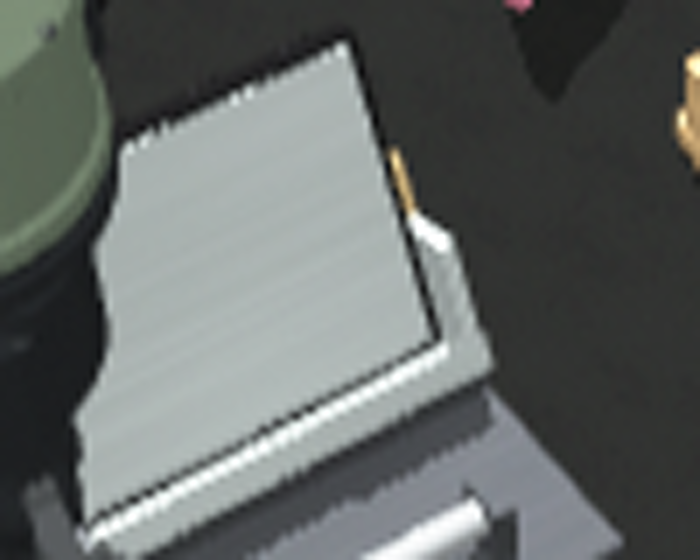

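The push has stalled: position is fixed at local y = -0.0998 (expected -0.100) and force is rising to 9 N, so the fit is snug. I back off and retreat.

>>> servo_tool(offset=[[0, -0.001, 0], [0, -0.006, 0], [0, -0.014, 0], [0, -0.022, 0.005], [0, -0.026, 0.03], [0, -0.028, 0.06], [0, -0.03, 0.095], [0, -0.04, 0.125], [0, -0.06, 0.14], [0.01, -0.09, 0.15], [0.015, -0.13, 0.15], [0.015, -0.15, 0.15]], rot=[[0, 0, 0], [0, 0, 0], [0, 0, 0], [0, 0, 0], [0, 0, 0], [0, 0, 0], [0, 0, 0], [0, 0, 0], [0, 0, 0], [0, 0, 0], [0, 0, 0], [0, 0, 0]], grip=[-1, -1, -1, -1, -1, -1, -1, -1, -1, -1, -1, -1])

```text
time_s: 30.38
eef_pos: [0.5808, -0.3385, 0.2268]
eef_rot: [2.187, 2.253, 0.001]
force: [-0.7, 0.4, -0.2]
gripper_width: -0.0002
```

```bash
python3 loc.py; python3 - <<'E'
from ov import *
from plan import SP
from plant import *
for n,o,wh,k in(("scene",(110,170),(160,150),5),("top",(290,170),(150,110),5)):
    im=capture(n);cv2.imwrite(f"pics/{n}12.png",im);c=crop(im,o,wh,k)
    cv2.imwrite(f"pics/fin_{n}.png",c)
    d=c.copy()
    g=box(0,.01,-.075,.075,0,.12);draw(d,n,W(SP,np.array([B(*x) for x in g[0]])),g[1],k,o,(0,0,255))
    b=box(.061,.089,-.089,-.075,.063,.103);draw(d,n,W(SP,b[0]),b[1],k,o,(0,165,255))
    cv2.imwrite(f"pics/finov_{n}.png",d)
E
```

```text
t 30.375 pos [ 0.5808 -0.3385  0.2268] yang 1.7 z [ 0.0015 -0.0002 -1.    ] F [-0.7  0.4 -0.2] w -0.0002 q [ 0.84  1.04 -1.13  1.05  0.9   1.49 -0.03]
local [ 0.0841 -0.2506  0.2268]
```

View pics/finov_scene.png

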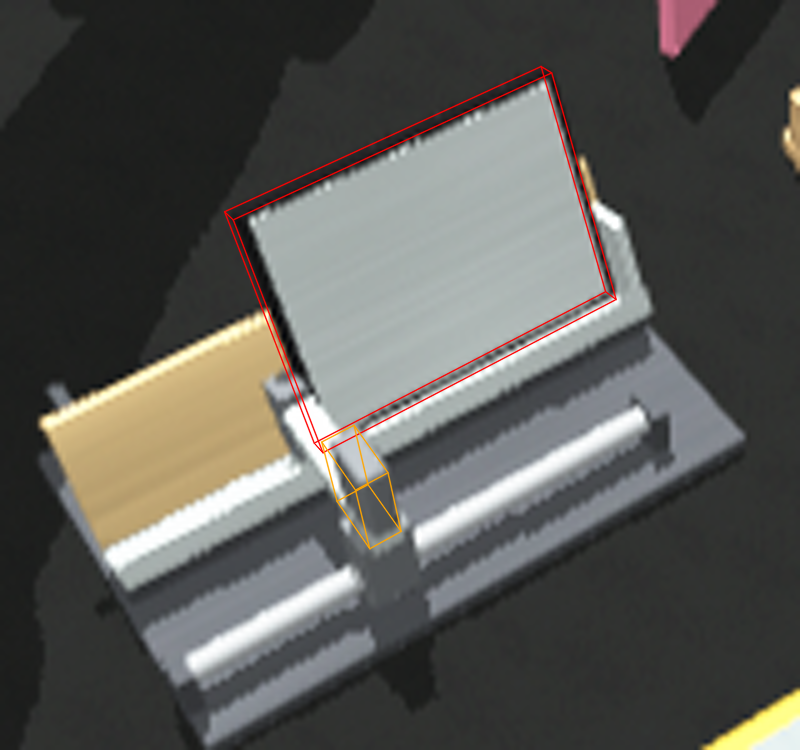

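View pics/finov_top.png

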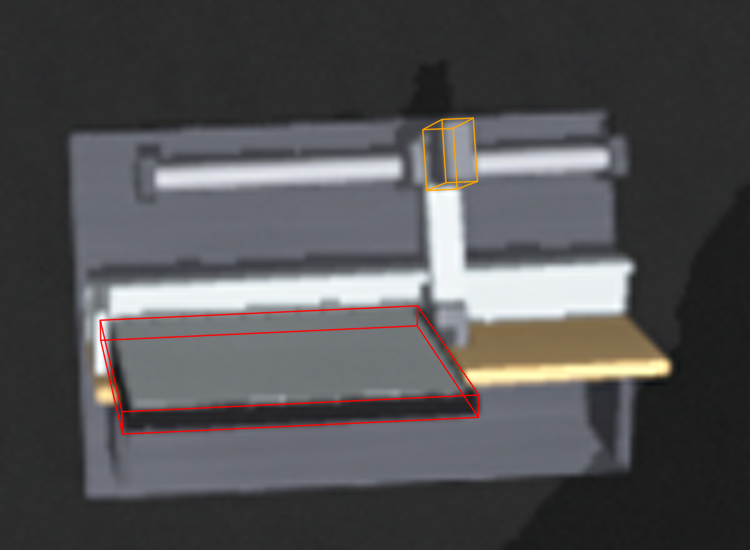

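View pics/fin_scene.png

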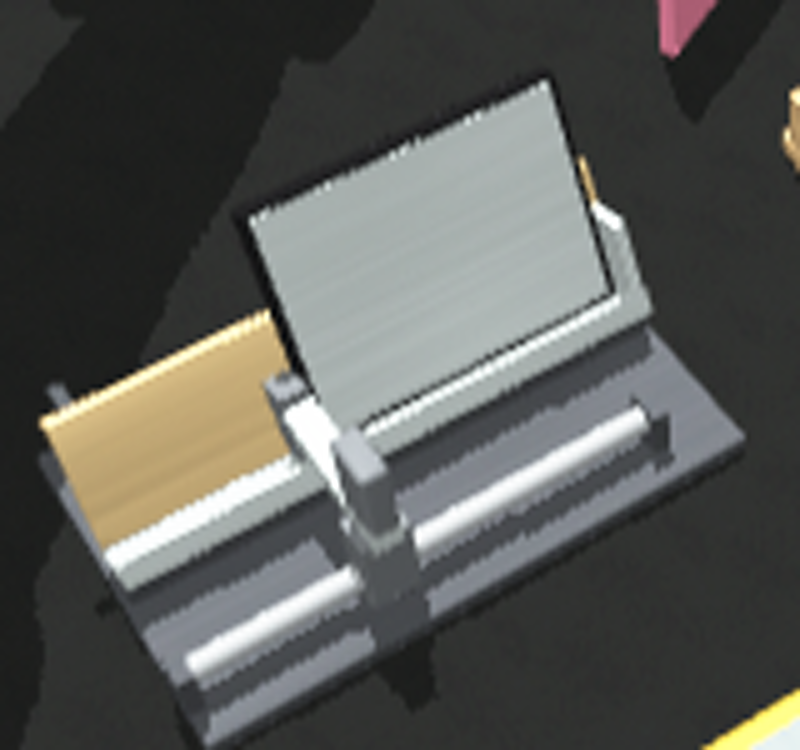

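View pics/scene12.png

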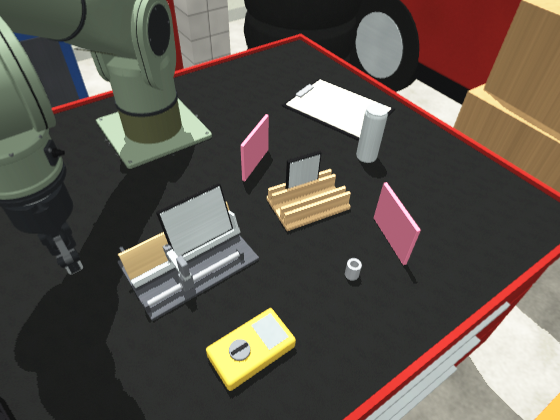

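The final pictures agree. The glass lies flat on the slope, mirror out, between end plate and stop block. The narrow glass is still in the rack at (304,170), and the meter, can, socket and pink plates haven't moved. Handing in.

```bash
python3 -c "
from plant import *
print(finish_job()); s=get_state(); print(s['time_s'],s['force'])"
```

```text
the job is handed in; nothing more can be done
None
the job is handed in; nothing more can be done
```

I took the wider glass out of the rack and leaned it on the stand, black back on the slope and mirror side out. I then pushed the grey end stop with closed fingers until the glass sat snugly against the end plate. I backed the arm clear and handed in at about 30.5 s, within the 58 s limit.

**Checks that agreed**
- **Snug fit:** the push stalled with the finger at y = -99.8 mm in the stand frame, against -100 mm expected. The force rose from about 3 N to 9 N with no further movement.
- **Seating:** in the last pictures the model outline of a seated glass matches the real one, flat on the slope and touching the end plate and stop block. The match is better in the top view than in the scene view.
- **Everything else:** the narrow glass is still in the rack, and the other objects and pink plates are unmoved. The robot touches nothing.

**What went wrong or disagreed**
- **Wrist limit:** the first approach to the stand ran joint 6 to its lower limit, so I turned the held glass around high above the stand to reach a better wrist position. Joint 7 came within about 0.01 rad of its limit during this.
- **Ledge contact:** when I set the glass down, the force through the held glass briefly reached about 56 N. I backed off straight away; it stayed under the 120 N wrist limit.
- **Stop position:** the scene camera places the stop tab about 5 mm further along than the top camera and the stall position. I put that down to calibration, reading error, or both.

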